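Load two trainer modules into a sprung cradle and butt them up to its end stop

TASK

Load the red module into the cradle first: terminal posts on the fixed-rail side, its other short edge pushed into the orange sprung jaw, then lowered flat on the bed so that the jaw presses it back to the fixed rail, and slid along until its side is hard against the yellow end stop. Then load the blue module the same way next to it and slide it up hard against the red one. Leave both seated flat and let go, and leave all the other things on the bench where they are.

Things in the scene. Friction and masses are not known exactly. Their poses are not given: they have to be found in the camera images.
- cradle: cradle for two modules, bolted to the bench; place and yaw vary. Origin on the bench (z = 0), z up. Aluminium base plate x -80 to +110, y -100 to +100 mm, 12 mm thick; its top is the bed the boards lie on. Fixed rail on the -x side, two orange sprung jaws on the +x side, with a black wall (40 mm high) behind them, yellow end stop at the +y end; the -y end is open
- cradle_rail (a point): middle of the top inner edge of the black fixed rail: face at cradle x = -55 mm, the rail runs along y, 16 mm thick, 7 mm above the bed
- cradle_stop (a point): top of the yellow end stop's inner face: face at cradle y = +85 mm, 12 mm thick, 22 mm above the bed, x -60 to +50 mm
- cradle_seat_red (a point): point on the bed (12 mm above the bench) under the centre of the red module when it is in its place (cradle x = 0, y = +45 mm); the module's axes then lie along the cradle's. Sliding a jawed board along the rail takes about 4 to 9 N; more means that it has met the stop or its neighbour
- cradle_seat_blue (a point): the same for the blue module (cradle x = 0, y = -35 mm), its side against the red one
- jaw_stop (a joint): travel (m) of the orange sprung jaw next to the end stop, centred on cradle y = +45 mm. 0 = at rest, grows as it is pushed along the cradle's +x, to 0.013. Its face, at rest at cradle x = 51 mm, is straight over 52 mm, with bevelled ends (66 mm over all). Push 3 N at 0, 5 N at 4 mm, 8 N at 10 mm. A seated board holds it about 4 mm out; let go, a board is pushed back on to the fixed rail
- jaw_stop_lip (a point): midpoint of that jaw's lip: its inner edge's underside, which overhangs the face by 3 mm, 22 mm above the bed (lip top 27 mm). So a board cannot be dropped straight in; held level with its underside 7 to 14 mm above the bed it passes over the fixed rail and under the lip
- jaw_open (a joint): travel (m) of the orange sprung jaw next to the open end, centred on cradle y = -35 mm. 0 = at rest, grows as it is pushed along the cradle's +x, to 0.013. Its face, at rest at cradle x = 51 mm, is straight over 52 mm, with bevelled ends (66 mm over all). Push 3 N at 0, 5 N at 4 mm, 8 N at 10 mm. A seated board holds it about 4 mm out; let go, a board is pushed back on to the fixed rail
- jaw_open_lip (a point): midpoint of that jaw's lip: its inner edge's underside, which overhangs the face by 3 mm, 22 mm above the bed (lip top 27 mm). So a board cannot be dropped straight in; held level with its underside 7 to 14 mm above the bed it passes over the fixed rail and under the lip
- red_c (a point): module with the red block: white board 110 (its x) x 80 (y) x 8 mm, in its middle a solid red block 60 (x) x 34 (y) x 45 mm high (top 53 mm over the board's underside): grip it across the 34 mm. This point: upright centre line, 30 mm above the underside; z up. About 0.25 kg. Starts flat on the bench left or right of the cradle, yaw within 1.1 rad
- red_posts (a point): middle of the red module's row of four terminal posts (red and black, 10 mm thick, 14 mm high above the board) along one 80 mm edge, at the module's x = -45 mm; 15 mm above the board's underside
- blue_c (a point): module with the blue block: white board 110 (its x) x 80 (y) x 8 mm, in its middle a solid blue block 60 (x) x 34 (y) x 45 mm high (top 53 mm over the board's underside): grip it across the 34 mm. This point: upright centre line, 30 mm above the underside; z up. About 0.25 kg. Starts flat on the bench left or right of the cradle, yaw within 1.1 rad
- blue_posts (a point): middle of the blue module's row of four terminal posts (blue and black, 10 mm thick, 14 mm high above the board) along one 80 mm edge, at the module's x = -45 mm; 15 mm above the board's underside
- pencup: bystander: grey open pen cup, 76 mm wide, 100 mm high; origin at its underside
- green: bystander: a third module like the other two but with a green block (and green posts); origin at the centre of its underside. Not part of the job
- meter: bystander: yellow hand-held multimeter lying on its back, 80 x 160 x 44 mm; origin at its underside
- tape: bystander: blue roll (ring) lying flat, 90 mm across, 30 mm high; origin at its underside
- spray: bystander: upright metal can, 60 mm wide, 110 mm high; origin at its underside
- driver: bystander: screwdriver, 170 mm long, lying along the cradle's fixed-rail side just outside its base; at most 35 mm high
- rule: bystander: flat steel rule 28 x 180 x 4 mm, lying just outside the cradle's jaw side
Mind the look-alikes: they are no part of the job. Leave any pink look-alike of the part that bears red_c alone.

How it is judged:
By the outcome, as a careful person would: the job done as asked, in the order asked, and still so for the second after the job is handed in, with the robot touching nothing.
It also fails if it takes over 61 s, if anything falls off the work surface, if the arm or the gripper's body presses on something with over 40 N, if the wrist force passes 120 N, or if a joint passes its speed limit or range.

ROBOT

A 6-joint arm with a two-finger parallel gripper is mounted at the origin on the work surface. World frame = base frame: x ahead of the robot, y to its left, z up, the work surface at z = 0. Lengths are in m, angles in rad, forces in N, time in s.
With the tool pointing down it reaches from about 0.35 to 0.975 m from the base axis. Payload 4.9 kg.
Tool frame: the origin (TCP) lies midway between the tips of the shut fingers; the grasp point (between the pads) lies 19 mm behind it (manip.grasp_offset is the distance from the TCP to the grasp point, in m); z points along the fingers, x is the direction in which the jaws open and shut, and the axes are right-handed (so a half turn about z gives the same grasp; the last joint's range is limited). The gripper opens to 85 mm and grips with 20 to 120 N. Pads are 22 mm wide; open, the fingers measure 114 mm over their backs; the gripper's body (76 mm by 85 mm) begins 54 mm behind the grasp point. The pads swing forward as they close: fully open they stand 13 mm farther back than shut.
Start: joints at [1.128, 0.053, 1.613, -0, 1.476, -0.119], TCP at [0.199, 0.593, 0.231] pointing down, gripper open.
Joint ranges: [-3.01, 3.01], [-1.01, 2.22], [0.06, 2.58], [-1.02, 4.17], [0.09, 2.62], [-3.14, 3.14]. Speed limits (rad/s): [2.57, 2.57, 3.14, 3.14, 3.14, 3.14].

INTERFACE

Orientations are given as a rotation vector (axis times angle).
In Python, from bench import manip gives the robot as it stands.
- The arm moves only by the tool step_arm, never from a script. Its arguments are lists of equal length, an entry for each row: "angular": the turn, a rotation vector about the tool's x, y, z in rad, a list of three; "offset": the shift along the tool's x, y, z in mm, a list of three; "hand": the finger opening in mm, from 0 to 85.4. A call has 1 to 8 rows; each row shifts and turns the commanded pose from where the row before left it, along the tool's axes as they then stand; what a row does not reach is not made up. A row lasts 1/10 s, in which the tool goes at most 50 mm and 8.59 degrees, less where a joint would pass 70% of its speed; a pose out of reach is approached as far as the arm can. A call with a gripper value outside its range is refused whole. The fingers move at their own pace and stop on an object; the grip force is fixed at half the most. Time passes only in rows, so rows that do not move let the fingers close. It gives the time, the measured TCP pose, the force and the opening at its end, in the units of the state.
- manip.get_state(): the state, without advancing time (a new reading comes with each control period).
- manip.capture(name): name is "side" or "top"; returns a dict with "color" (384x512x3 uint8, blue, green, red), "mtx" (3x3 intrinsics, pixels), "camera_from_world" (4x4, takes a point from world to camera coordinates). Camera axes: x right, y down, z forward; pixel columns grow to the right and rows downward; lengths in m; the calibration is good to about 2 mm. A picture is of the moment at which its call begins. There is no depth.
- manip.finish_job(): hands the job in, once; it reports no verdict.
The state is a dict: "time": time; "joint_pos": joint angles; "qvel": joint speeds; "effort": joint torques, N m; "tool_pos": TCP position; "tool_rot": TCP orientation; "wrist_force": force on the tool from outside, world axes, zero at the start; "torque": the same for the moment, N m; "grip_width": opening from 0.0 (shut) to 1.0 (fully open).
Only numpy, scipy, OpenCV 4.12 (cv2) and the standard library are available. Lean on these libraries where they do the work, as an engineer would, in place of code of your own. Each camera call takes 0.05 s, during which the arm holds its last target.

## Working session

There is one attempt and no reset: what is moved stays moved. The work goes in short steps, Python scripts to look and compute and a tool call to move; the robot and the scene stay as the last step left them, time stands still between calls to the robot, and variables do not carry over. Pictures are saved under pics/ and viewed, and the job is handed in when it is done.

Besides the shell and the picture viewer there is one more tool, called as name(argument=value, ...), one argument or row to a line, values as JSON. step_arm: Moves the arm, as the interface text tells. Its arguments: {"type":"object","properties":{"angular":{"type":"array","items":{"type":"array","items":{"type":"number"}}},"offset":{"type":"array","items":{"type":"array","items":{"type":"number"}}},"hand":{"type":"array","items":{"type":"number"}}},"required":["angular","offset","hand"]}

```bash
mkdir -p pics; ls
python3 - <<'E'
from bench import manip
import cv2
print(manip.get_state())
for n in("side","top"):
    d=manip.capture(n); cv2.imwrite(f"pics/{n}0.png",d["color"]); print(n,d["mtx"].tolist(),d["camera_from_world"].round(4).tolist())
E
```

```text
pics
{'time': 0.0, 'joint_pos': array([ 1.12801819e+00,  5.33394651e-02,  1.61431274e+00,  9.02096457e-07,
        1.47600719e+00, -1.18998454e-01]), 'qvel': array([-9.33762113e-04, -1.06202112e-03,  6.32272402e-04, -1.77452583e-03,
        3.80636323e-04,  2.77948772e-05]), 'effort': array([-2.11911254e-03, -3.93704474e+01, -3.70159328e+01, -3.19015207e-04,
        7.24654034e-03,  1.00346713e-05]), 'tool_pos': array([0.1985704 , 0.59194933, 0.23006261]), 'tool_rot': array([ 2.54964349,  1.83375116, -0.00284174]), 'wrist_force': array([-0.68064003, -0.02402613,  0.46291276]), 'torque': array([ 0.0387907 , -0.07213186,  0.01382958]), 'grip_width': 1.0025828380546677}
side [[403.83220600770994, 0.0, 257.36649312823477], [0.0, 403.83220600770994, 197.33670394525703], [0.0, 0.0, 1.0]] [[0.7536, -0.6573, 0.0036, -0.4287], [-0.499, -0.5758, -0.6477, 0.3028], [0.4278, 0.4863, -0.7619, 0.9375], [0.0, 0.0, 0.0, 1.0]]
top [[459.5112116293575, 0.0, 254.7853810970838], [0.0, 459.5112116293575, 190.1051604307852], [0.0, 0.0, 1.0]] [[-0.0267, -0.9996, -0.0125, 0.0036], [-0.986, 0.0284, -0.1643, 0.5631], [0.1646, 0.0079, -0.9863, 1.4097], [0.0, 0.0, 0.0, 1.0]]
```

View pics/side0.png

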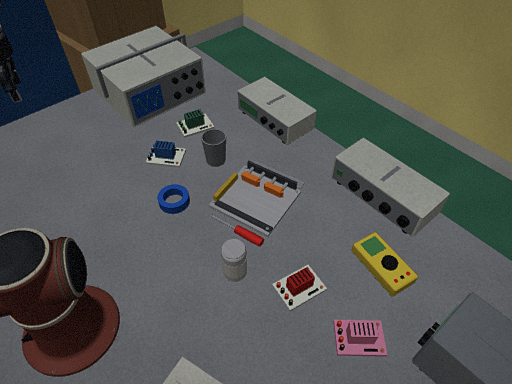

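View pics/top0.png

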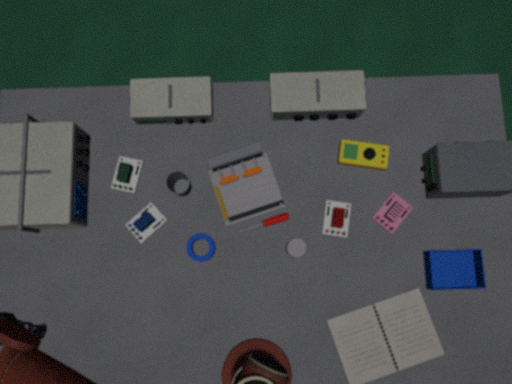

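```bash
cat > h.py <<'E'
import numpy as np, cv2
from bench import manip
def ray(d,uv,z):
    M=d["camera_from_world"];R=M[:3,:3];t=M[:3,3]
    c=-R.T@t; uv=np.atleast_2d(np.asarray(uv,float))
    v=np.c_[uv,np.ones(len(uv))]@np.linalg.inv(d["mtx"]).T@R
    return c+v*((z-c[2])/v[:,2])[:,None]
def proj(d,P):
    P=np.atleast_2d(P); q=P@d["camera_from_world"][:3,:3].T+d["camera_from_world"][:3,3]
    q=q@d["mtx"].T; return q[:,:2]/q[:,2:]
def crop(d,name,u0,v0,u1,v1,s):
    im=cv2.resize(d["color"][v0:v1,u0:u1],None,fx=s,fy=s,interpolation=cv2.INTER_CUBIC); cv2.imwrite("pics/"+name,im)
E
python3 - <<'E'
from h import *
import numpy as np,pickle
t=manip.capture("top");s=manip.capture("side")
pickle.dump((t,s),open("c0.pkl","wb"))
crop(t,"tc.png",195,135,305,245,5)
crop(s,"sc.png",205,150,315,250,7)
a=cv2.resize(t["color"][190:250,300:420],None,fx=6,fy=6,interpolation=cv2.INTER_CUBIC)
cv2.imwrite("pics/tr.png",a)
crop(t,"tb.png",100,145,200,255,5)
E
```

```text
(no output)
```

View pics/tc.png

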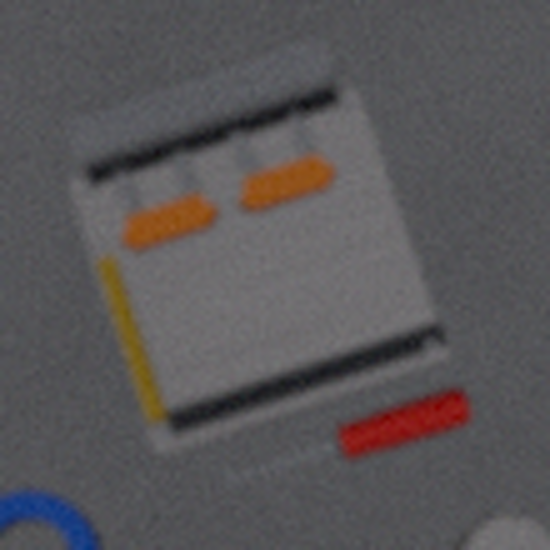

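View pics/sc.png

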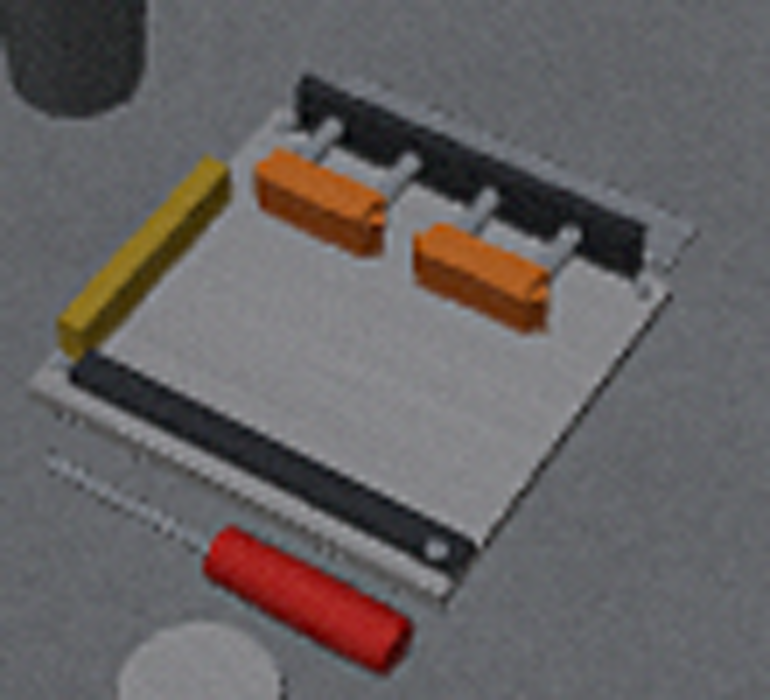

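View pics/tr.png

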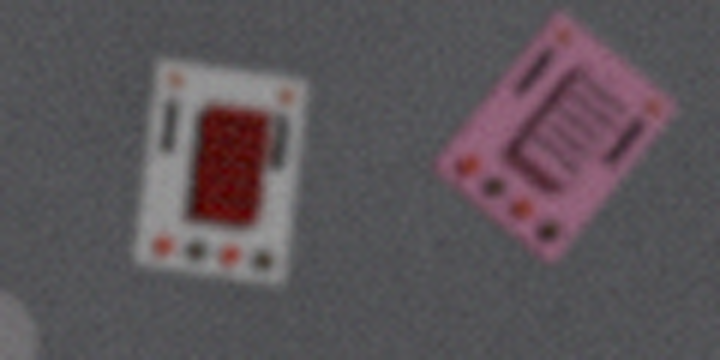

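View pics/tb.png

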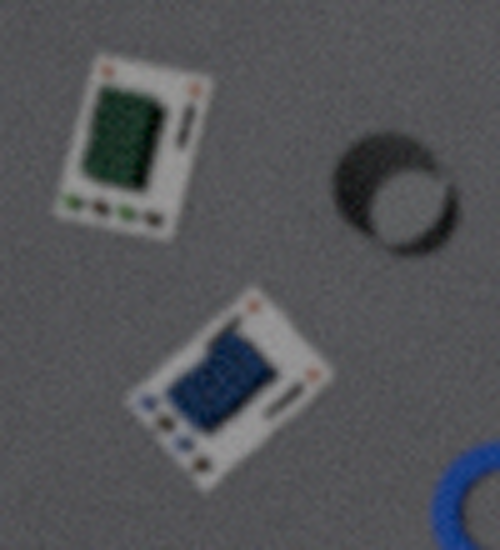

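Candidates: red module at top px (337,218), with a white board, against pink (393,212) and the red driver handle (276,220). For blue it is (146,222), against green (127,173) and the tape (201,247). The crops confirm the white-board red and blue modules, both with their posts toward the robot. The cradle is at (246,188), stop on the left, jaws on the far side.

```bash
cat >> h.py <<'E'
def board(d,box,z=0.008,thr=None):
    u0,v0,u1,v1=box
    im=cv2.resize(d["color"][v0:v1,u0:u1],None,fx=8,fy=8,interpolation=cv2.INTER_CUBIC)
    im=cv2.GaussianBlur(im,(0,0),4)
    mn=im.min(axis=2).astype(float)
    bg=np.median(mn); hi=np.percentile(mn,97) if thr is None else thr
    m=(mn>(bg+hi)/2).astype(np.uint8)
    cs,_=cv2.findContours(m,cv2.RETR_EXTERNAL,cv2.CHAIN_APPROX_NONE)
    c=max(cs,key=cv2.contourArea)[:,0,:]
    uv=(c+0.5)/8-0.5+[u0,v0]
    P=ray(d,uv,z)[:,:2]
    (cx,cy),(w,h),a=cv2.minAreaRect((P*1000).astype(np.float32))
    return (cx,cy),(w,h),a,P
def top_of(d,box,kind,z):
    u0,v0,u1,v1=box
    im=cv2.resize(d["color"][v0:v1,u0:u1],None,fx=8,fy=8,interpolation=cv2.INTER_CUBIC).astype(int)
    b,g,r=im[...,0],im[...,1],im[...,2]
    m={"red":(r-np.maximum(g,b)>40),"blue":(b-r>30)&(b-g>18),"orange":(r-b>70)&(g>60),"yellow":(r-b>50)&(abs(r-g)<70)}[kind].astype(np.uint8)
    cs,_=cv2.findContours(m,cv2.RETR_EXTERNAL,cv2.CHAIN_APPROX_NONE)
    cs=sorted(cs,key=cv2.contourArea,reverse=True)[:2]
    return [(cv2.minAreaRect((ray(d,(c[:,0]+.5)/8-.5+[u0,v0],z)[:,:2]*1000).astype(np.float32)),cv2.contourArea(c)/64) for c in cs]
E
python3 - <<'E'
from h import *
import pickle
t,s=pickle.load(open("c0.pkl","rb"))
for n,bt,bs in(("red",(315,192,360,245),(268,260,332,312)),("blue",(120,195,172,248),(140,135,192,170))):
    print(n,"top",*[x for x in board(t,bt)[:3]])
    print(n,"side",*[x for x in board(s,bs)[:3]])
    print(top_of(t,bt,n,0.053)[0])
print("orange",top_of(t,(210,160,270,195),"orange",.039))
print("yellow",top_of(t,(212,180,232,225),"yellow",.034))
E
```

```text
red top (470.68646240234375, -271.4375) (81.51424407958984, 111.75688934326172) 80.11774444580078
red side (469.74578857421875, -270.62359619140625) (80.54207611083984, 110.69874572753906) 79.93389129638672
(((469.1625671386719, -269.4344482421875), (33.61042404174805, 58.888301849365234), 80.5106201171875), 183.6484375)
blue top (475.4976806640625, 342.9241943359375) (82.01985931396484, 111.62550354003906) 40.67089080810547
blue side (475.2611999511719, 344.1746520996094) (81.8615493774414, 111.14710998535156) 40.847110748291016
(((473.3829040527344, 339.6122131347656), (37.16655731201172, 57.61396026611328), 44.43408966064453), 188.703125)
orange [(((626.6931762695312, -4.008632659912109), (20.446990966796875, 59.68531036376953), 17.11547088623047), 99.4375), (((603.5511474609375, 72.16424560546875), (20.53227996826172, 59.01907730102539), 17.11583137512207), 99.109375)]
yellow [(((528.59326171875, 97.69424438476562), (109.17572021484375, 11.266783714294434), 17.252355575561523), 103.6953125), (((594.565673828125, 81.94046020507812), (39.35451889038086, 15.09383487701416), 88.33392333984375), 41.8671875)]
```

Run:
```python
from h import *
import pickle
t,s=pickle.load(open("c0.pkl","rb"))
# initial pose from the stop and jaws; draw predicted key points as a check
yaw=np.radians(17.1);c,sn=np.cos(yaw),np.sin(yaw);R=np.array([[c,-sn],[sn,c]])
o=np.array([528.6,97.7])-R@[-5,91]
print(o)
for j in((626.7,-4.0),(603.55,72.16)): print("jaw in cradle",R.T@(np.array(j)-o))
def P(x,y,z): return np.r_[R@[x,y]+o,z]/1000
edges=[[(-80,-100,12),(-80,100,12)],[(-80,-100,12),(110,-100,12)],[(-55,-85,19),(-55,85,19)],[(-60,85,34),(50,85,34)],[(48,19,39),(48,71,39)],[(48,-61,39),(48,-9,39)]]
for n,d,b,k in(("top",t,(195,135,305,245),7),("side",s,(205,150,315,250),7)):
    u0,v0,u1,v1=b
    im=cv2.resize(d["color"][v0:v1,u0:u1],None,fx=k,fy=k,interpolation=cv2.INTER_CUBIC)
    for e in edges:
        q=[tuple(((proj(d,P(*x))[0]-[u0,v0]+.5)*k-.5).round().astype(int).tolist()) for x in e]
        cv2.line(im,q[0],q[1],(0,255,0),1)
    cv2.imwrite(f"pics/ov_{n}.png",im[:600 if n=="top" else 700][:,:800] if n!="top" else cv2.resize(im,(600,600)))
```

```text
[560.13663467  12.19303728]
jaw in cradle [ 58.85939368 -35.04950551]
jaw in cradle [59.12689655 44.55072403]
```

View pics/ov_top.png

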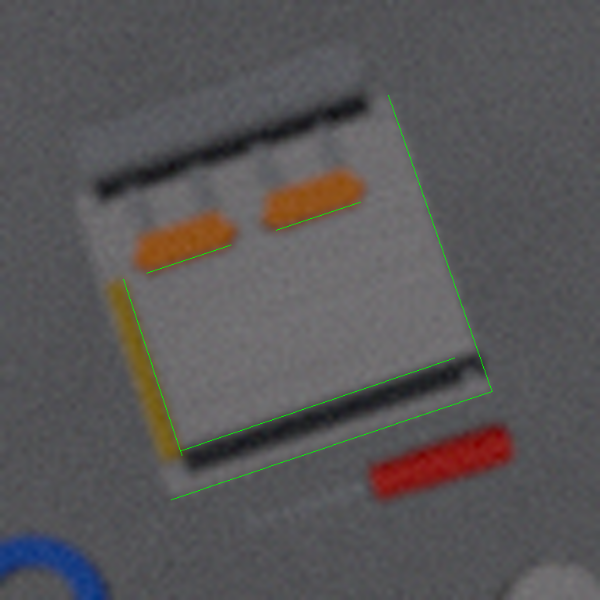

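View pics/ov_side.png

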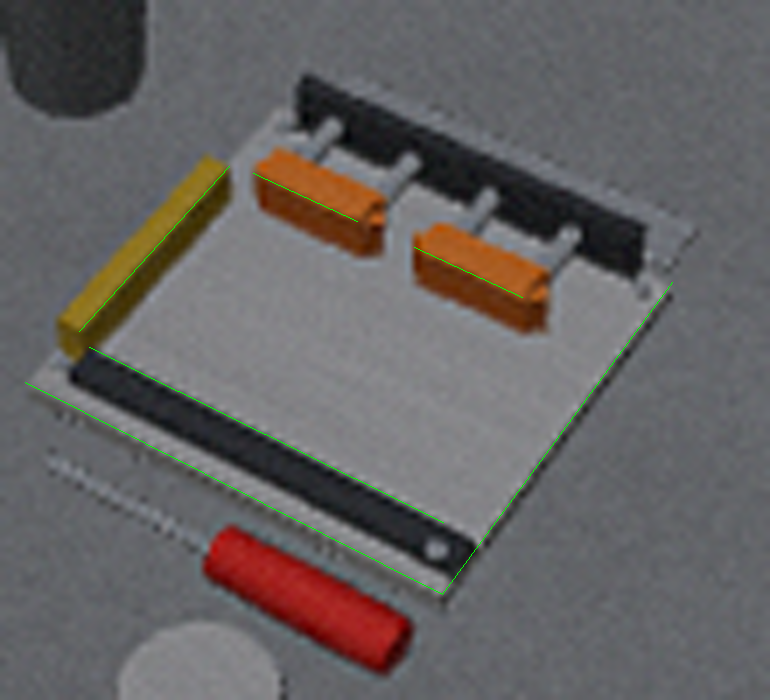

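```bash
cat >> h.py <<'E'
from scipy.spatial.transform import Rotation as Ro
YAW=np.radians(17.1); O=np.array([560.1,12.2])
def cr(x,y): 
    c,s=np.cos(YAW),np.sin(YAW); return np.array([c*x-s*y,s*x+c*y])+O
def incr(p):
    c,s=np.cos(YAW),np.sin(YAW); p=np.asarray(p)-O; return np.array([c*p[0]+s*p[1],-s*p[0]+c*p[1]])
def to(x,y,z,az=None):
    st=manip.get_state(); R=Ro.from_rotvec(st["tool_rot"]); X=R.apply([1,0,0]); a=np.degrees(np.arctan2(X[1],X[0]))
    e=np.array([x,y,z])-st["tool_pos"]*1000
    out="t=%.2f pos %s az %.2f tilt z %s F %s w %.3f\n"%(st["time"],(st["tool_pos"]*1000).round(1),a,R.apply([0,0,1]).round(4),st["wrist_force"].round(1),st["grip_width"])
    out+="  world diff %s tool offset now %s"%(e.round(1),R.inv().apply(e).round(1))
    if az is not None:
        d=(az-a+180)%360-180
        R2=Ro.from_euler('z',d,degrees=True)*R
        Rt=Ro.from_matrix(np.c_[[np.cos(np.radians(az)),np.sin(np.radians(az)),0],[np.sin(np.radians(az)),-np.cos(np.radians(az)),0],[0,0,-1]])
        out+="\n  rot rotvec tool (rad) %s; offset after turn %s"%((R.inv()*Rt).as_rotvec().round(4),Rt.inv().apply(e).round(1))
    print(out)
E
python3 - <<'E'
from h import *
to(470,60,230,80.0); to(470.3,-271.1,230,80.0); to(500,60,230,80.)
E
```

```text
t=0.20 pos [198.7 592.2 230.5] az 71.45 tilt z [-5.0e-04 -1.1e-03 -1.0e+00] F [-0.1 -0.2 -0.5] w 1.000
  world diff [ 2.713e+02 -5.322e+02 -5.000e-01] tool offset now [-418.2  426.5    1. ]
  rot rotvec tool (rad) [-0.0003  0.0012 -0.1492]; offset after turn [-477.   359.6    0.5]
t=0.20 pos [198.7 592.2 230.5] az 71.45 tilt z [-5.0e-04 -1.1e-03 -1.0e+00] F [-0.1 -0.2 -0.5] w 1.000
  world diff [ 2.716e+02 -8.633e+02 -5.000e-01] tool offset now [-732.   532.2    1.4]
  rot rotvec tool (rad) [-0.0003  0.0012 -0.1492]; offset after turn [-8.030e+02  4.174e+02  5.000e-01]
t=0.20 pos [198.7 592.2 230.5] az 71.45 tilt z [-5.0e-04 -1.1e-03 -1.0e+00] F [-0.1 -0.2 -0.5] w 1.000
  world diff [ 3.013e+02 -5.322e+02 -5.000e-01] tool offset now [-408.7  455.     1. ]
  rot rotvec tool (rad) [-0.0003  0.0012 -0.1492]; offset after turn [-471.8  389.2    0.5]
```

step_arm(
  angular=[
    [0,0,-0.149],
    [0,0,0],
    [0,0,0],
    [0,0,0],
    [0,0,0],
    [0,0,0],
    [0,0,0],
    [0,0,0],
  ],
  offset=[
    [0,0,0],
    [-34,28,0],
    [-34,28,0],
    [-34,28,0],
    [-34,28,0],
    [-34,28,0],
    [-34,28,0],
    [-34,28,0],
  ],
  hand=[85,85,85,85,85,85,85,85],
)

```text
time: 1.0
tool_pos: [0.3509, 0.3224, 0.2312]
tool_rot: [2.406, 2.019, 0.0]
wrist_force: [0.5, 0.2, 0.5]
grip_width: 0.995
```

step_arm(
  angular=[
    [0,0,0],
    [0,0,0],
    [0,0,0],
    [0,0,0],
    [0,0,0],
    [0,0,0],
    [0,0,0],
    [0,0,0],
  ],
  offset=[
    [-34,28,0],
    [-34,28,0],
    [-34,28,0],
    [-34,28,0],
    [-34,28,0],
    [-34,28,0],
    [-34,28,0],
    [-45,3,0],
  ],
  hand=[85,85,85,85,85,85,85,85],
)

```text
time: 1.8
tool_pos: [0.4987, 0.009, 0.2311]
tool_rot: [2.406, 2.019, 0.0]
wrist_force: [0.2, 0.1, -0.4]
grip_width: 0.995
```

step_arm(
  angular=[
    [0,0,0],
    [0,0,0],
    [0,0,0],
    [0,0,0],
    [0,0,0],
    [0,0,0],
    [0,0,0],
    [0,0,0],
  ],
  offset=[
    [-45,3,0],
    [-45,3,0],
    [-45,3,0],
    [-45,3,0],
    [-45,3,0],
    [-45,3,0],
    [0,0,0],
    [0,0,0],
  ],
  hand=[85,85,85,85,85,85,85,85],
)

```text
time: 2.6
tool_pos: [0.4676, -0.2589, 0.2309]
tool_rot: [-2.408, -2.016, -0.0]
wrist_force: [0.6, 0.8, -0.0]
grip_width: 0.998
```

Run:
```python
from h import *
to(470.3,-271.1,15,80.0)
```

```text
t=2.60 pos [ 467.6 -258.9  230.9] az 79.86 tilt z [-5.e-04  9.e-04 -1.e+00] F [ 0.6  0.8 -0. ] w 0.998
  world diff [   2.7  -12.2 -215.9] tool offset now [-11.7   5.  215.9]
  rot rotvec tool (rad) [-0.0007 -0.0008 -0.0024]; offset after turn [-11.6   4.8 215.9]
```

step_arm(
  angular=[
    [0,0,0],
    [0,0,0],
    [0,0,0],
    [0,0,0],
    [0,0,0],
    [0,0,0],
    [0,0,0],
  ],
  offset=[
    [-12,5,0],
    [0,0,45],
    [0,0,45],
    [0,0,40],
    [0,0,35],
    [0,0,30],
    [0,0,0],
  ],
  hand=[85,85,85,85,85,85,85],
)

```text
time: 3.3
tool_pos: [0.4679, -0.2676, 0.0313]
tool_rot: [-2.397, -2.015, 0.003]
wrist_force: [-0.1, 0.7, -0.6]
grip_width: 0.991
```

Run:
```python
from h import *
to(470.3,-271.1,17,80.0)
t=manip.capture("top");s=manip.capture("side")
crop(s,"g1.png",235,220,365,330,5)
```

```text
t=3.30 pos [ 467.9 -267.6   31.3] az 80.09 tilt z [-0.008   0.006  -0.9999] F [-0.1  0.7 -0.6] w 0.991
  world diff [  2.4  -3.5 -14.3] tool offset now [-3.1  3.1 14.2]
  rot rotvec tool (rad) [-0.0089 -0.0046  0.0017]; offset after turn [-3.   2.9 14.3]
```

View pics/g1.png

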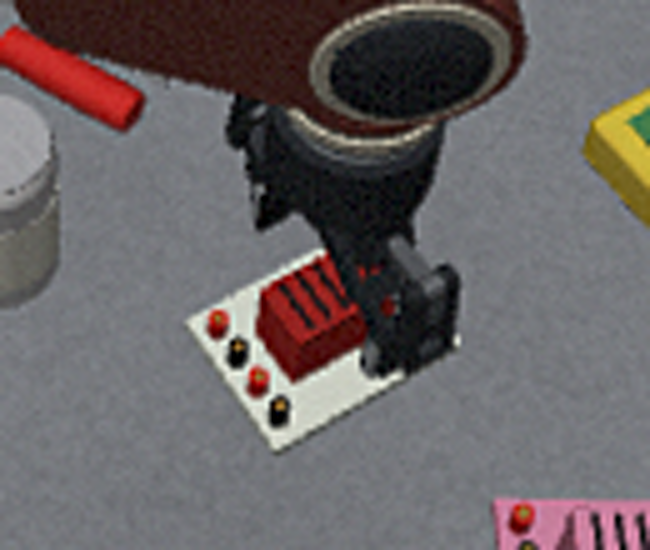

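The jaws straddle the red block: the finger is at crop (410,330) beside the block at (320,310). Next I finish the descent and close.

step_arm(
  angular=[
    [0,0,0],
    [0,0,0],
    [0,0,0],
    [0,0,0],
    [0,0,0],
    [0,0,0],
    [0,0,0],
    [0,0,0],
  ],
  offset=[
    [-1,1,8],
    [0,0,0],
    [0,0,0],
    [0,0,0],
    [0,0,0],
    [0,0,0],
    [0,0,0],
    [0,0,0],
  ],
  hand=[85,85,34,25,25,25,25,25],
)

```text
time: 4.2
tool_pos: [0.4721, -0.2725, 0.029]
tool_rot: [2.406, 2.018, 0.0]
wrist_force: [-0.5, -0.4, 3.9]
grip_width: 0.382
```

Run:
```python
from h import *
to(470.3,-271.1,17,80.0)
```

```text
t=4.20 pos [ 472.1 -272.5   29. ] az 79.98 tilt z [ 1.e-03 -8.e-04 -1.e+00] F [-0.5 -0.4  3.9] w 0.382
  world diff [ -1.8   1.4 -12. ] tool offset now [ 1.1 -2.  12. ]
  rot rotvec tool (rad) [ 0.0011  0.0006 -0.0004]; offset after turn [ 1.1 -2.  12. ]
```

step_arm(
  angular=[
    [0,0,0],
    [0,0,0],
    [0,0,0],
    [0,0,0],
    [0,0,0],
    [0,0,0],
    [0,0,0],
    [0,0,0],
  ],
  offset=[
    [0,0,0],
    [0,0,0],
    [0,0,6],
    [0,0,6],
    [0,0,0],
    [0,0,0],
    [0,0,0],
    [0,0,0],
  ],
  hand=[50,50,50,50,50,25,25,25],
)

```text
time: 5.0
tool_pos: [0.4714, -0.2719, 0.016]
tool_rot: [-2.406, -2.019, 0.0]
wrist_force: [-0.4, -0.9, -2.8]
grip_width: 0.39
```

step_arm(
  angular=[
    [0,0,0],
    [0,0,0],
  ],
  offset=[
    [0,0,0],
    [0,0,0],
  ],
  hand=[25,25],
)

```text
time: 5.2
tool_pos: [0.4714, -0.2719, 0.016]
tool_rot: [-2.406, -2.019, 0.0]
wrist_force: [0.4, 0.5, -1.8]
grip_width: 0.392
```

Run:
```python
from h import *
to(470.3,-271.1,17,80.0)
```

```text
t=5.20 pos [ 471.4 -271.9   16. ] az 79.99 tilt z [-4.e-04  3.e-04 -1.e+00] F [ 0.4  0.5 -1.8] w 0.392
  world diff [-1.1  0.8  1. ] tool offset now [ 0.6 -1.2 -1. ]
  rot rotvec tool (rad) [-0.0005 -0.0002 -0.0002]; offset after turn [ 0.6 -1.2 -1. ]
```

step_arm(
  angular=[
    [0,0,0],
    [0,0,0],
    [0,0,0],
    [0,0,0],
    [0,0,0],
    [0,0,0],
  ],
  offset=[
    [0,0,-10],
    [0,0,-30],
    [0,0,-45],
    [0,0,-45],
    [0,0,-10],
    [0,0,0],
  ],
  hand=[25,25,25,25,25,25],
)

```text
time: 5.8
tool_pos: [0.4731, -0.2732, 0.1596]
tool_rot: [2.402, 2.015, 0.002]
wrist_force: [-0.2, 0.4, -3.0]
grip_width: 0.389
```

Run:
```python
from h import *
p=cr(-12,38)
to(p[0],p[1],38.5,107.1)
t=manip.capture("top");s=manip.capture("side")
crop(s,"g2.png",225,180,365,320,4)
```

```text
t=5.80 pos [ 473.1 -273.2  159.6] az 79.99 tilt z [ 0.0048 -0.0037 -1.    ] F [-0.2  0.4 -3. ] w 0.389
  world diff [  64.4  318.2 -121.1] tool offset now [324.9   7.5 120.2]
  rot rotvec tool (rad) [ 0.0046  0.0041 -0.4732]; offset after turn [285.2 155.1 121.1]
```

View pics/g2.png

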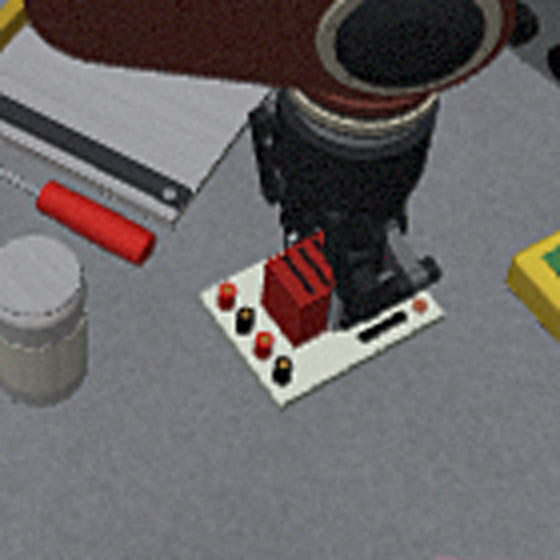

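The module is held level at crop (320,330), lifted clear. Now I turn and transfer it.

step_arm(
  angular=[
    [0,0,-0.118],
    [0,0,-0.118],
    [0,0,-0.118],
    [0,0,-0.119],
    [0,0,0],
    [0,0,0],
    [0,0,0],
    [0,0,0],
  ],
  offset=[
    [0,0,0],
    [0,0,0],
    [0,0,0],
    [0,0,0],
    [41,22,0],
    [41,22,0],
    [41,22,0],
    [41,22,0],
  ],
  hand=[25,25,25,25,25,25,25,25],
)

```text
time: 6.7
tool_pos: [0.5057, -0.0873, 0.1527]
tool_rot: [-1.864, -2.522, 0.003]
wrist_force: [0.1, -0.3, -2.0]
grip_width: 0.394
```

step_arm(
  angular=[
    [0,0,0],
    [0,0,0],
    [0,0,0],
    [0,0,0],
    [0,0,0],
  ],
  offset=[
    [41,22,0],
    [41,22,0],
    [39,23,0],
    [0,0,0],
    [0,0,0],
  ],
  hand=[25,25,25,25,25],
)

```text
time: 7.2
tool_pos: [0.5343, 0.0468, 0.1531]
tool_rot: [-1.861, -2.526, 0.006]
wrist_force: [0.2, -0.7, -2.5]
grip_width: 0.391
```

Run:
```python
from h import *
p=cr(-12,38)
to(p[0],p[1],38.5,107.1)
t=manip.capture("top");s=manip.capture("side")
crop(s,"g3.png",190,120,330,260,4)
crop(t,"g3t.png",195,135,305,245,5)
```

```text
t=7.20 pos [534.3  46.8 153.1] az 107.23 tilt z [-5.6e-03 -3.0e-04 -1.0e+00] F [ 0.2 -0.7 -2.5] w 0.391
  world diff [   3.2   -1.8 -114.6] tool offset now [ -2.8   3.1 114.6]
  rot rotvec tool (rad) [-0.0055 -0.0014  0.0022]; offset after turn [ -2.7   2.5 114.6]
```

View pics/g3.png

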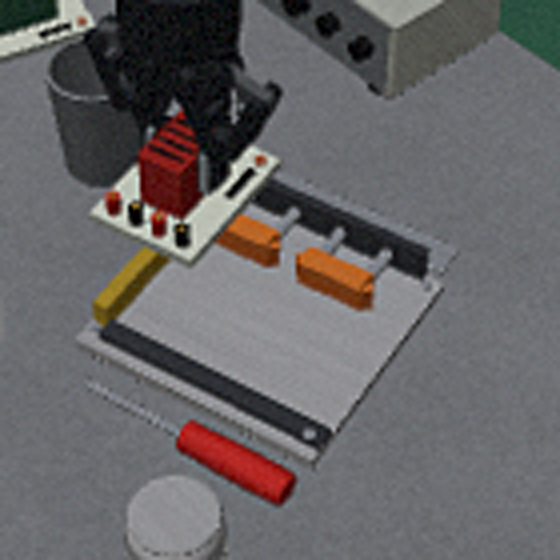

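Run:
```python
from h import *
s=manip.capture("side");to(0,0,0)
im=s["color"]; k=8
crop(s,"b.png",205,145,275,195,10)
z=0.145
P=ray(s,[(212.5,172),(237.5,185.5),(260,159.5)],z)*1000
for p in P: print(p.round(1),incr(p[:2]).round(1))
```

```text
t=7.35 pos [535.1  44.9 154.7] az 107.00 tilt z [-2.9e-03 -1.0e-04 -1.0e+00] F [ 0.8 -0.8 -1.6] w 0.391
  world diff [-535.1  -44.9 -154.7] tool offset now [ 113.4 -524.4  156.2]
[472.   69.4 145. ] [-67.3  80.6]
[491.5 -10.7 145. ] [-72.3  -1.7]
[597.5  22.8 145. ] [38.9 -0.9]
```

View pics/b.png

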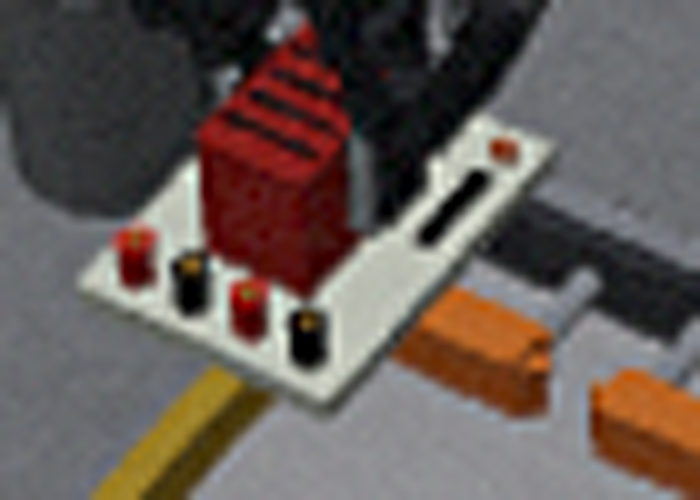

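step_arm(
  angular=[
    [0,0,0],
    [0,0,0],
    [0,0,0],
    [0,0,0],
    [0,0,0],
    [0,0,0],
  ],
  offset=[
    [-1,2,0],
    [0,0,35],
    [0,0,30],
    [0,0,20],
    [0,0,10],
    [0,0,0],
  ],
  hand=[25,25,25,25,25,25],
)

```text
time: 7.95
tool_pos: [0.5371, 0.0448, 0.0597]
tool_rot: [-1.867, -2.523, 0.003]
wrist_force: [0.3, -0.8, -1.8]
grip_width: 0.39
```

Run:
```python
from h import *
s=manip.capture("side");t=manip.capture("top")
p=cr(-12,38)
to(p[0],p[1],38.5,107.1); print(incr(manip.get_state()["tool_pos"][:2]*1000))
crop(s,"b2.png",200,145,315,245,7)
```

```text
t=8.05 pos [539.1  45.   62.4] az 107.04 tilt z [ 1.6e-03 -1.0e-04 -1.0e+00] F [ 0.1 -1.  -1.5] w 0.394
  world diff [ -1.7  -0.  -23.9] tool offset now [ 0.5 -1.7 23.9]
  rot rotvec tool (rad) [ 0.0016  0.0006 -0.0011]; offset after turn [ 0.5 -1.6 23.9]
[-10.37892988  37.51872707]
```

View pics/b2.png

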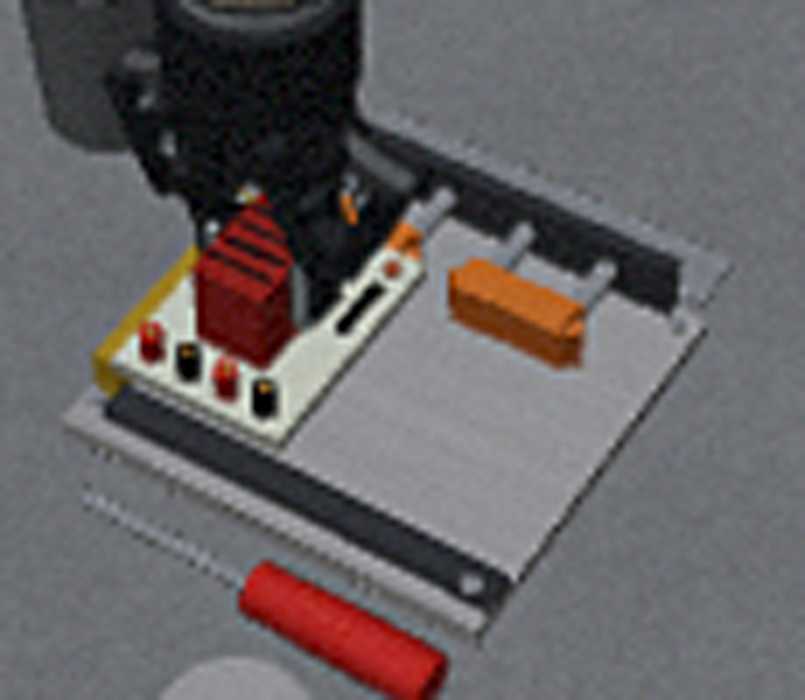

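step_arm(
  angular=[
    [0,0,0],
    [0,0,0],
    [0,0,0],
    [0,0,0],
    [0,0,0],
  ],
  offset=[
    [0,-2,0],
    [0,0,12],
    [0,0,12],
    [0,0,0],
    [0,0,0],
  ],
  hand=[25,25,25,25,25],
)

```text
time: 8.55
tool_pos: [0.5357, 0.045, 0.0365]
tool_rot: [-1.866, -2.526, 0.001]
wrist_force: [0.2, -0.2, -3.0]
grip_width: 0.391
```

Run:
```python
from h import *
p=cr(6,38)
to(p[0],p[1],38.5,107.1); print(incr(manip.get_state()["tool_pos"][:2]*1000))
s=manip.capture("side")
crop(s,"b3.png",200,145,315,245,7)
```

```text
t=8.55 pos [535.7  45.   36.5] az 107.09 tilt z [-1.7e-03  1.0e-04 -1.0e+00] F [ 0.2 -0.2 -3. ] w 0.391
  world diff [18.9  5.3  2. ] tool offset now [-0.5 19.7 -2. ]
  rot rotvec tool (rad) [-0.0016 -0.0006 -0.0002]; offset after turn [-0.5 19.7 -2. ]
[-13.65799519  38.49077353]
```

View pics/b3.png

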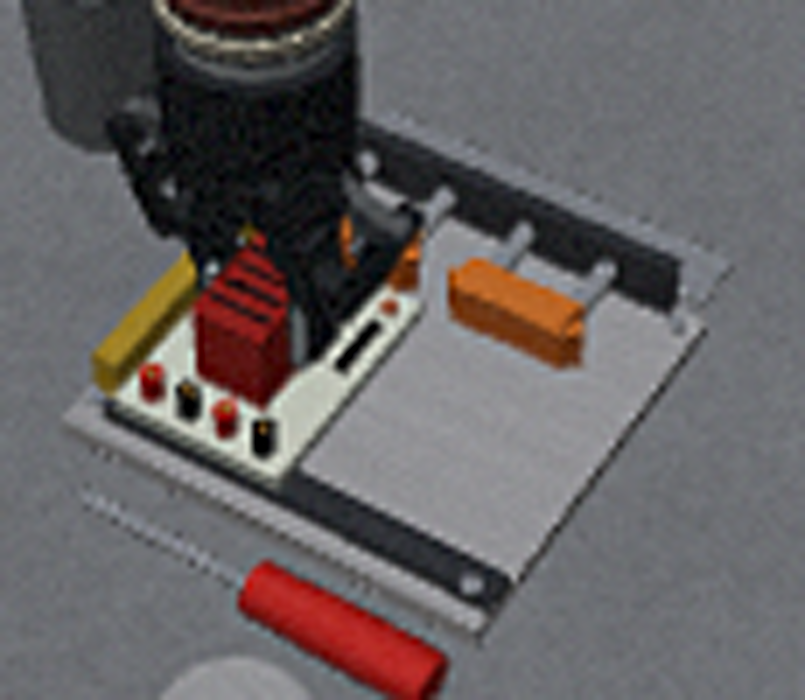

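The board is over the rail (front edge at crop (200,450)) and below the lip. Now I push it into the jaw.

step_arm(
  angular=[
    [0,0,0],
    [0,0,0],
    [0,0,0],
    [0,0,0],
    [0,0,0],
  ],
  offset=[
    [0,5,-1],
    [0,5,0],
    [0,4,0],
    [0,0,0],
    [0,0,0],
  ],
  hand=[25,25,25,25,25],
)

```text
time: 9.1
tool_pos: [0.5491, 0.0489, 0.0379]
tool_rot: [-1.866, -2.526, 0.002]
wrist_force: [-3.9, -1.6, -0.2]
grip_width: 0.391
```

```bash
cat >> h.py <<'E'
def rep():
    st=manip.get_state(); p=st["tool_pos"]*1000; f=st["wrist_force"]
    c,s=np.cos(YAW),np.sin(YAW)
    print("t %.2f cradle xy %s z %.1f  F cradle x %.1f y %.1f z %.1f"%(st["time"],incr(p[:2]).round(1),p[2],c*f[0]+s*f[1],-s*f[0]+c*f[1],f[2]), "w %.3f"%st["grip_width"], "tool_z",Ro.from_rotvec(st["tool_rot"]).apply([0,0,1]).round(4))
E
python3 -c "
from h import *
rep()"
```

```text
t 9.10 cradle xy [ 0.3 38.3] z 37.9  F cradle x -4.2 y -0.4 z -0.2 w 0.391 tool_z [-1.9e-03 -4.0e-04 -1.0e+00]
```

step_arm(
  angular=[
    [0,0,0],
    [0,0,0],
    [0,0,0],
    [0,0,0],
  ],
  offset=[
    [0,3,0],
    [0,4,0],
    [0,0,0],
    [0,0,0],
  ],
  hand=[25,25,25,25],
)

```text
time: 9.5
tool_pos: [0.5547, 0.0507, 0.0375]
tool_rot: [-1.865, -2.524, 0.005]
wrist_force: [-6.4, -2.3, 0.4]
grip_width: 0.388
```

```bash
python3 -c "
from h import *
rep()
s=manip.capture('side')
crop(s,'b4.png',200,145,315,245,7)"
```

```text
t 9.50 cradle xy [ 6.2 38.4] z 37.5  F cradle x -6.8 y -0.3 z 0.4 w 0.388 tool_z [-4.3e-03 -8.0e-04 -1.0e+00]
```

View pics/b4.png

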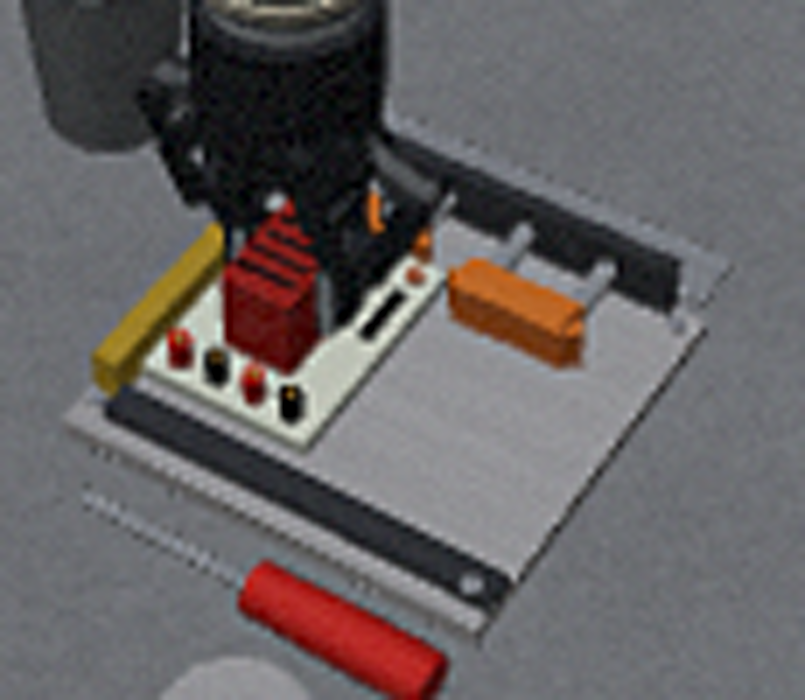

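The front edge, crop (150,380)–(305,445), now lies inside the rail and the jaw force reads about 7 mm of travel. I go 2 mm more, then lower.

step_arm(
  angular=[
    [0,0,0],
    [0,0,0],
    [0,0,0],
    [0,0,0],
    [0,0,0],
  ],
  offset=[
    [0,2,0],
    [0,0,3],
    [0,0,4],
    [0,0,2],
    [0,0,0],
  ],
  hand=[25,25,25,25,25],
)

```text
time: 10.05
tool_pos: [0.556, 0.0514, 0.0283]
tool_rot: [-1.864, -2.523, 0.006]
wrist_force: [-8.1, -2.0, 0.3]
grip_width: 0.394
```

```bash
python3 -c "
from h import *
rep()
s=manip.capture('side')
crop(s,'b5.png',200,145,315,245,7);rep()"
```

```text
t 10.05 cradle xy [ 7.6 38.6] z 28.3  F cradle x -8.3 y 0.5 z 0.3 w 0.394 tool_z [-5.7e-03 -6.0e-04 -1.0e+00]
t 10.10 cradle xy [ 7.6 38.6] z 28.3  F cradle x -8.7 y -0.1 z 0.5 w 0.391 tool_z [-5.6e-03 -6.0e-04 -1.0e+00]
```

View pics/b5.png

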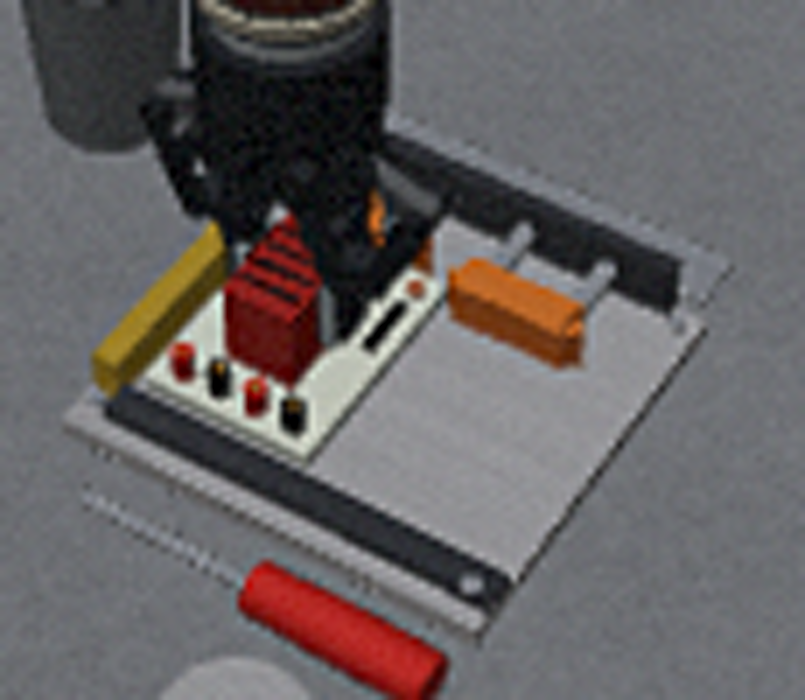

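Looks flat on the bed, just inside the rail. I'll press down 1 mm, open to 45 mm so the jaw seats it, then regrip.

step_arm(
  angular=[
    [0,0,0],
    [0,0,0],
    [0,0,0],
    [0,0,0],
    [0,0,0],
  ],
  offset=[
    [0,0,1],
    [0,0,0],
    [0,0,0],
    [0,0,0],
    [0,0,0],
  ],
  hand=[25,25,46,46,46],
)

```text
time: 10.6
tool_pos: [0.5595, 0.0518, 0.0291]
tool_rot: [1.866, 2.525, 0.003]
wrist_force: [-0.1, 0.8, -0.5]
grip_width: 0.54
```

```bash
python3 -c "
from h import *
rep()
s=manip.capture('side')
crop(s,'b6.png',200,145,315,245,7);rep()"
```

```text
t 10.60 cradle xy [11. 38.] z 29.1  F cradle x 0.1 y 0.8 z -0.5 w 0.540 tool_z [ 2.6e-03  2.0e-04 -1.0e+00]
t 10.65 cradle xy [10.8 38. ] z 28.9  F cradle x -0.3 y 0.4 z -0.1 w 0.540 tool_z [ 2.1e-03  2.0e-04 -1.0e+00]
```

View pics/b6.png

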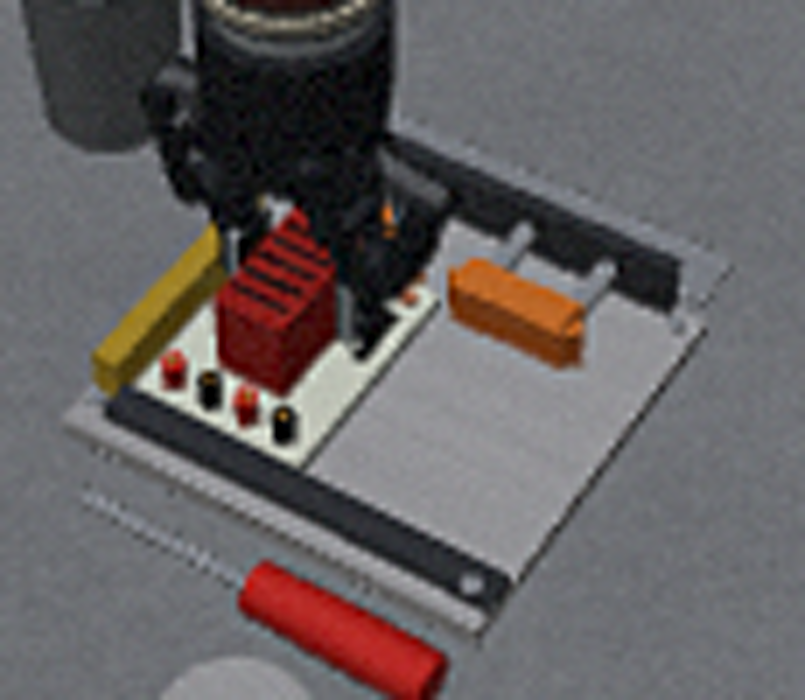

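step_arm(
  angular=[
    [0,0,0],
    [0,0,0],
    [0,0,0],
    [0,0,0],
    [0,0,0],
    [0,0,0],
    [0,0,0],
  ],
  offset=[
    [0,-5,0],
    [0,-4,0],
    [0,0,0],
    [0,0,0],
    [0,0,0],
    [0,0,0],
    [0,0,0],
  ],
  hand=[46,46,46,25,25,25,25],
)

```text
time: 11.35
tool_pos: [0.5495, 0.0491, 0.0285]
tool_rot: [-1.866, -2.526, 0.001]
wrist_force: [-4.7, 1.4, 4.1]
grip_width: 0.391
```

```bash
python3 -c "
from h import *
rep()"
```

```text
t 11.35 cradle xy [ 0.7 38.4] z 28.5  F cradle x -4.1 y 2.7 z 4.1 w 0.391 tool_z [-9.e-04  2.e-04 -1.e+00]
```

step_arm(
  angular=[
    [0,0,0],
    [0,0,0],
    [0,0,0],
  ],
  offset=[
    [2,0,0],
    [2,0,0],
    [0,0,0],
  ],
  hand=[25,25,25],
)

```text
time: 11.65
tool_pos: [0.5489, 0.0513, 0.0286]
tool_rot: [1.865, 2.525, -0.004]
wrist_force: [-3.8, -5.8, 3.7]
grip_width: 0.39
```

```bash
python3 -c "
from h import *
rep()"
```

```text
t 11.65 cradle xy [ 0.8 40.7] z 28.6  F cradle x -5.4 y -4.4 z 3.7 w 0.390 tool_z [ 5.0e-04 -3.3e-03 -1.0e+00]
```

step_arm(
  angular=[
    [0,0,0],
    [0,0,0],
    [0,0,0],
  ],
  offset=[
    [2,0,0],
    [1,0,0],
    [0,0,0],
  ],
  hand=[25,25,25],
)

```text
time: 11.95
tool_pos: [0.548, 0.054, 0.0286]
tool_rot: [1.865, 2.525, -0.004]
wrist_force: [-3.3, -6.2, 3.2]
grip_width: 0.388
```

```bash
python3 -c "
from h import *
rep()"
```

```text
t 11.95 cradle xy [ 0.8 43.5] z 28.6  F cradle x -5.0 y -5.0 z 3.2 w 0.388 tool_z [ 5.0e-04 -3.5e-03 -1.0e+00]
```

step_arm(
  angular=[
    [0,0,0],
    [0,0,0],
  ],
  offset=[
    [1.5,0,0],
    [0,0,0],
  ],
  hand=[25,25],
)

```text
time: 12.15
tool_pos: [0.5478, 0.0549, 0.0286]
tool_rot: [1.864, 2.524, -0.005]
wrist_force: [-2.6, -8.3, 3.9]
grip_width: 0.393
```

```bash
python3 -c "
from h import *
rep()"
```

```text
t 12.15 cradle xy [ 0.8 44.4] z 28.6  F cradle x -4.9 y -7.1 z 3.9 w 0.393 tool_z [ 9.0e-04 -4.8e-03 -1.0e+00]
```

step_arm(
  angular=[
    [0,0,0],
    [0,0,0],
  ],
  offset=[
    [1.5,0,0],
    [0,0,0],
  ],
  hand=[25,25],
)

```text
time: 12.35
tool_pos: [0.5478, 0.0549, 0.0288]
tool_rot: [1.863, 2.522, -0.008]
wrist_force: [-1.5, -12.3, 2.7]
grip_width: 0.389
```

```bash
python3 -c "
from h import *
rep()"
```

```text
t 12.35 cradle xy [ 0.8 44.5] z 28.8  F cradle x -5.1 y -11.4 z 2.7 w 0.389 tool_z [ 0.0019 -0.0077 -1.    ]
```

step_arm(
  angular=[
    [0,0,0],
    [0,0,0],
  ],
  offset=[
    [1.5,0,0],
    [0,0,0],
  ],
  hand=[25,25],
)

```text
time: 12.55
tool_pos: [0.5477, 0.055, 0.0289]
tool_rot: [1.861, 2.521, -0.011]
wrist_force: [-1.2, -16.8, 2.0]
grip_width: 0.388
```

```bash
python3 -c "
from h import *
rep()"
```

```text
t 12.55 cradle xy [ 0.8 44.6] z 28.9  F cradle x -6.1 y -15.7 z 2.0 w 0.388 tool_z [ 0.0028 -0.0105 -0.9999]
```

step_arm(
  angular=[
    [0,0,0],
    [0,0,0],
    [0,0,0],
    [0,0,0],
    [0,0,0],
    [0,0,0],
  ],
  offset=[
    [1.5,0,0],
    [0,0,0],
    [-2,0,0],
    [0,0,0],
    [0,0,0],
    [0,0,0],
  ],
  hand=[25,25,25,46,46,46],
)

```text
time: 13.15
tool_pos: [0.5466, 0.0599, 0.0281]
tool_rot: [1.866, 2.527, 0.001]
wrist_force: [-0.1, 0.0, 0.2]
grip_width: 0.535
```

```bash
python3 -c "
from h import *
rep()"
```

```text
t 13.15 cradle xy [ 1.1 49.5] z 28.1  F cradle x -0.1 y 0.1 z 0.2 w 0.535 tool_z [ 3.e-04  3.e-04 -1.e+00]
```

step_arm(
  angular=[
    [0,0,0],
    [0,0,0],
    [0,0,0],
    [0,0,0],
    [0,0,0],
    [0,0,0],
    [0,0,0],
  ],
  offset=[
    [-4.5,0,0],
    [0,0,0],
    [0,0,-20],
    [0,0,-40],
    [0,0,-50],
    [0,0,-50],
    [0,0,-20],
  ],
  hand=[46,46,46,46,60,85,85],
)

```text
time: 13.85
tool_pos: [0.5505, 0.0553, 0.215]
tool_rot: [1.862, 2.521, 0.009]
wrist_force: [1.1, -0.0, -0.1]
grip_width: 0.992
```

```bash
python3 -c "
from h import *
rep()
to(474.5,342,230,40.75)
s=manip.capture('side')
crop(s,'b7.png',200,145,315,245,7);rep()"
```

```text
t 13.85 cradle xy [ 3.5 44.1] z 215.0  F cradle x 1.0 y -0.3 z -0.1 w 0.992 tool_z [ 9.8e-03 -2.0e-04 -1.0e+00]
t=13.85 pos [550.5  55.3 215. ] az 107.10 tilt z [ 9.8e-03 -2.0e-04 -1.0e+00] F [ 1.1 -0.  -0.1] w 0.992
  world diff [-76.  286.7  15. ] tool offset now [296.3  11.9 -15.8]
  rot rotvec tool (rad) [ 0.01   -0.0026  1.1581]; offset after turn [ 129.6 -266.8  -15. ]
t 13.90 cradle xy [ 4.3 43.8] z 216.9  F cradle x 1.9 y -0.2 z 2.0 w 0.995 tool_z [ 1.260e-02 -4.000e-04 -9.999e-01]
```

View pics/b7.png

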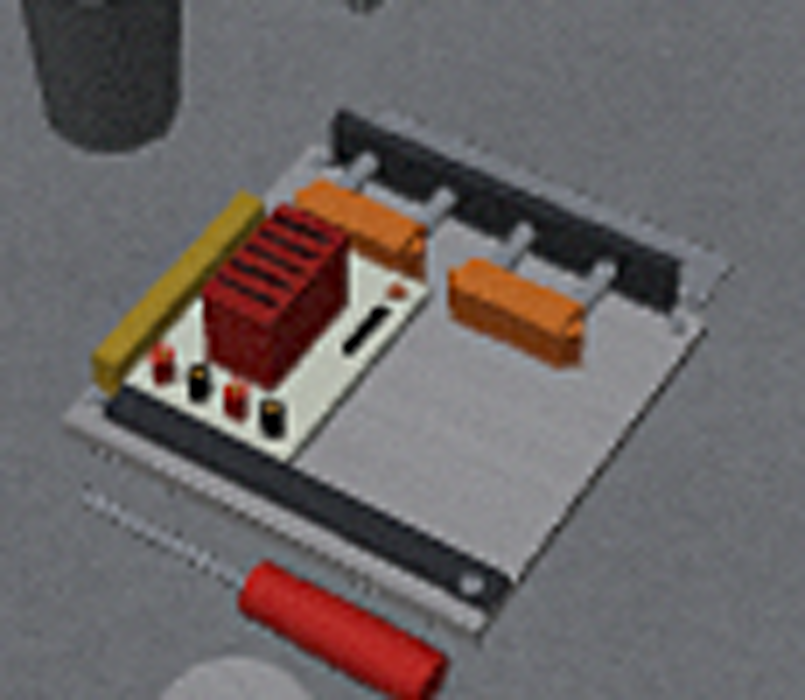

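Run:
```python
from h import *
s=manip.capture("side")
crop(s,"b8.png",210,180,265,225,14)
for q in((290,458),(430,285),(128,385)):
    uv=(np.array(q)+.5)/7-.5+[200,145]; p=ray(s,uv,.020)[0]*1000; print(q,incr(p[:2]).round(1))
```

```text
(290, 458) [-53.    4.4]
(430, 285) [57.1  5.5]
(128, 385) [-56.2  82.1]
```

View pics/b8.png

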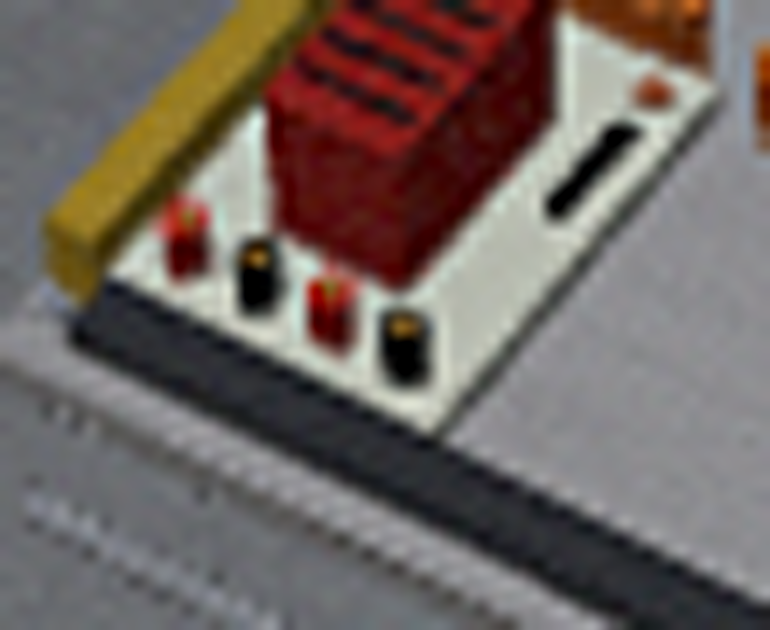

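Red is flat on the bed, against the rail, with its side at the stop (near-stop corner at crop (115,275), open side at cradle y ≈ 5). On to blue.

step_arm(
  angular=[
    [0,0,0.145],
    [0,0,0.145],
    [0,0,0.145],
    [0,0,0.145],
    [0,0,0.145],
    [0,0,0.145],
    [0,0,0.145],
    [0,0,0.143],
  ],
  offset=[
    [0,0,0],
    [0,0,0],
    [0,0,0],
    [0,0,0],
    [0,0,0],
    [0,0,0],
    [0,0,0],
    [0,0,0],
  ],
  hand=[85,85,85,85,85,85,85,85],
)

```text
time: 14.75
tool_pos: [0.5467, 0.0553, 0.2056]
tool_rot: [-2.947, -1.084, 0.006]
wrist_force: [0.2, -0.3, 1.5]
grip_width: 0.992
```

step_arm(
  angular=[
    [0,0,0],
    [0,0,0],
    [0,0,0],
    [0,0,0],
    [0,0,0],
    [0,0,0],
    [0,0,0],
    [0,0,0],
  ],
  offset=[
    [21,-44,0],
    [21,-44,0],
    [21,-44,0],
    [21,-44,0],
    [22,-44,0],
    [22,-44,0],
    [0,0,0],
    [0,0,0],
  ],
  hand=[85,85,85,85,85,85,85,85],
)

```text
time: 15.55
tool_pos: [0.4712, 0.3393, 0.206]
tool_rot: [2.943, 1.097, -0.005]
wrist_force: [0.3, -0.7, 0.1]
grip_width: 0.997
```

```bash
python3 -c "
from h import *
to(474.5,342.5,16,40.75)"
```

```text
t=15.55 pos [471.2 339.3 206. ] az 40.89 tilt z [-0.0029 -0.0021 -1.    ] F [ 0.3 -0.7  0.1] w 0.997
  world diff [   3.3    3.2 -190. ] tool offset now [  5.3  -0.2 189.9]
  rot rotvec tool (rad) [-0.0003  0.0036  0.0024]; offset after turn [  4.6  -0.2 190. ]
```

step_arm(
  angular=[
    [0,0,0],
    [0,0,0],
    [0,0,0],
    [0,0,0],
    [0,0,0],
    [0,0,0],
    [0,0,0],
  ],
  offset=[
    [5,0,0],
    [0,0,40],
    [0,0,40],
    [0,0,35],
    [0,0,20],
    [0,0,0],
    [0,0,0],
  ],
  hand=[85,85,85,85,85,85,85],
)

```text
time: 16.25
tool_pos: [0.477, 0.3411, 0.0734]
tool_rot: [2.946, 1.091, -0.0]
wrist_force: [0.9, -0.1, 0.5]
grip_width: 0.99
```

```bash
python3 -c "
from h import *
to(475,343,16,40.75)
s=manip.capture('side');t=manip.capture('top')
crop(s,'c1.png',120,100,240,210,5);crop(t,'c1t.png',100,180,200,260,5)"
```

```text
t=16.25 pos [477.  341.1  73.4] az 40.63 tilt z [-2.e-04 -2.e-04 -1.e+00] F [ 0.9 -0.1  0.5] w 0.990
  world diff [ -2.    1.9 -57.4] tool offset now [-0.3 -2.8 57.4]
  rot rotvec tool (rad) [ 0.      0.0003 -0.0021]; offset after turn [-0.3 -2.8 57.4]
```

View pics/c1.png

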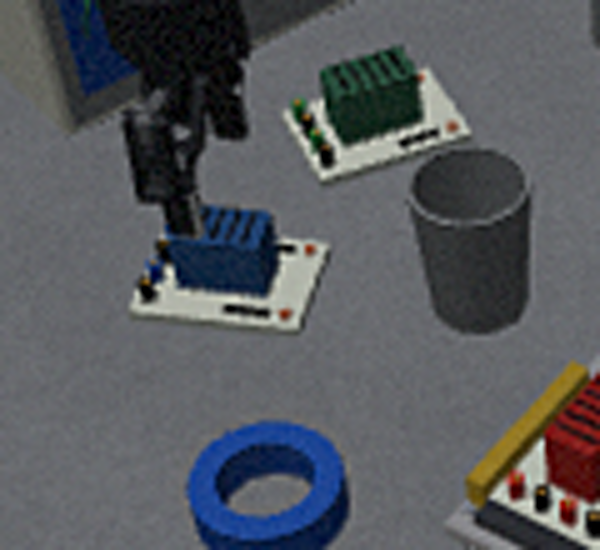

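The open gripper is above the blue block (crop (225,250)), with green (375,95) and the cup (475,240) clear of it. I descend and grip.

step_arm(
  angular=[
    [0,0,0],
    [0,0,0],
    [0,0,0],
    [0,0,0],
    [0,0,0],
    [0,0,0],
  ],
  offset=[
    [0,-3,0],
    [0,0,20],
    [0,0,15],
    [0,0,15],
    [0,0,7],
    [0,0,0],
  ],
  hand=[85,85,85,85,85,85],
)

```text
time: 16.95
tool_pos: [0.4733, 0.3438, 0.0146]
tool_rot: [2.945, 1.093, -0.005]
wrist_force: [0.1, 0.7, 1.5]
grip_width: 0.991
```

step_arm(
  angular=[
    [0,0,0],
    [0,0,0],
    [0,0,0],
    [0,0,0],
    [0,0,0],
    [0,0,0],
    [0,0,0],
  ],
  offset=[
    [0,0,0],
    [0,0,0],
    [0,0,0],
    [0,0,0],
    [0,0,0],
    [0,0,0],
    [0,0,0],
  ],
  hand=[60,40,25,25,25,25,25],
)

```text
time: 17.65
tool_pos: [0.475, 0.3447, 0.0172]
tool_rot: [-2.945, -1.093, -0.002]
wrist_force: [1.2, -0.0, 4.7]
grip_width: 0.392
```

```bash
python3 -c "
from h import *
to(475.4,343.3,16,40.75)"
```

```text
t=17.65 pos [475.  344.7  17.2] az 40.74 tilt z [ 1.3e-03  7.0e-04 -1.0e+00] F [ 1.2 -0.   4.7] w 0.392
  world diff [ 0.4 -1.4 -1.2] tool offset now [-0.6  1.3  1.2]
  rot rotvec tool (rad) [ 0.0003 -0.0014 -0.0002]; offset after turn [-0.6  1.3  1.2]
```

step_arm(
  angular=[
    [0,0,0],
    [0,0,0],
    [0,0,0],
    [0,0,0],
    [0,0,0],
    [0,0,0],
  ],
  offset=[
    [0,0,-10],
    [0,0,-30],
    [0,0,-45],
    [0,0,-45],
    [0,0,-25],
    [0,0,0],
  ],
  hand=[25,25,25,25,25,25],
)

```text
time: 18.25
tool_pos: [0.4765, 0.3456, 0.1765]
tool_rot: [-2.944, -1.093, -0.013]
wrist_force: [0.5, -0.3, -2.2]
grip_width: 0.389
```

step_arm(
  angular=[
    [0,0,-0.145],
    [0,0,-0.145],
    [0,0,-0.145],
    [0,0,-0.145],
    [0,0,-0.145],
    [0,0,-0.145],
    [0,0,-0.145],
    [0,0,-0.143],
  ],
  offset=[
    [0,0,0],
    [0,0,0],
    [0,0,0],
    [0,0,0],
    [0,0,0],
    [0,0,0],
    [0,0,0],
    [0,0,0],
  ],
  hand=[25,25,25,25,25,25,25,25],
)

```text
time: 19.05
tool_pos: [0.4726, 0.3433, 0.1675]
tool_rot: [-1.858, -2.53, 0.008]
wrist_force: [-0.3, -0.2, -1.5]
grip_width: 0.391
```

```bash
python3 -c "
from h import *
p=cr(-15,-42)
to(p[0],p[1],39,107.1)
s=manip.capture('side')
crop(s,'c2.png',120,60,240,180,5)"
```

```text
t=19.05 pos [472.6 343.3 167.5] az 107.42 tilt z [-0.0051 -0.0028 -1.    ] F [-0.3 -0.2 -1.5] w 0.391
  world diff [  85.5 -375.7 -128.5] tool offset now [-383.9  -30.2  129.2]
  rot rotvec tool (rad) [-0.0057  0.0011  0.0056]; offset after turn [-384.2  -28.7  128.5]
```

View pics/c2.png

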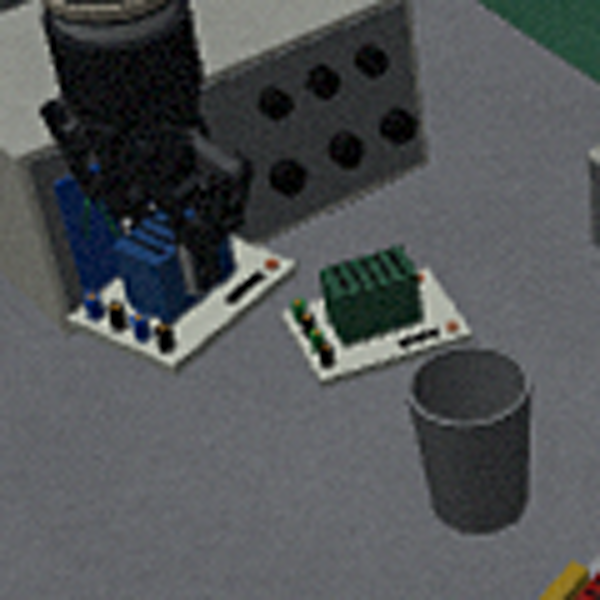

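Blue is held level at crop (170,300), underside about 150 mm up, clear of the cup (100 mm). I move it over the cradle.

step_arm(
  angular=[
    [0,0,0],
    [0,0,0],
    [0,0,0],
    [0,0,0],
    [0,0,0],
    [0,0,0],
    [0,0,0],
    [0,0,0],
  ],
  offset=[
    [-43,-3,0],
    [-43,-3,0],
    [-43,-3,0],
    [-43,-3,0],
    [-43,-3,0],
    [-43,-3,0],
    [-43,-3,0],
    [-42,-4,0],
  ],
  hand=[25,25,25,25,25,25,25,25],
)

```text
time: 19.9
tool_pos: [0.5499, 0.0075, 0.1686]
tool_rot: [-1.868, -2.522, 0.003]
wrist_force: [0.6, -0.1, -2.9]
grip_width: 0.392
```

step_arm(
  angular=[
    [0,0,0],
    [0,0,0],
    [0,0,0],
  ],
  offset=[
    [-41,-4,0],
    [0,0,0],
    [0,0,0],
  ],
  hand=[25,25,25],
)

```text
time: 20.2
tool_pos: [0.5582, -0.0317, 0.1689]
tool_rot: [-1.869, -2.52, 0.002]
wrist_force: [-0.3, 0.5, -1.9]
grip_width: 0.389
```

```bash
python3 -c "
from h import *
p=cr(-15,-42)
to(p[0],p[1],39,107.1);rep()"
```

```text
t=20.20 pos [558.2 -31.7 168.9] az 106.87 tilt z [-0.0039  0.0013 -1.    ] F [-0.3  0.5 -1.9] w 0.389
  world diff [-1.000e-01 -6.000e-01 -1.299e+02] tool offset now [ -0.9   0.2 129.9]
  rot rotvec tool (rad) [-0.0034 -0.0024 -0.004 ]; offset after turn [ -0.6  -0.3 129.9]
t 20.20 cradle xy [-14.7 -41.4] z 168.9  F cradle x -0.1 y 0.6 z -1.9 w 0.389 tool_z [-0.0039  0.0013 -1.    ]
```

step_arm(
  angular=[
    [0,0,0],
    [0,0,0],
    [0,0,0],
    [0,0,0],
    [0,0,0],
    [0,0,0],
    [0,0,0],
  ],
  offset=[
    [0,0,35],
    [0,0,30],
    [0,0,25],
    [0,0,15],
    [0,0,0],
    [0,0,0],
    [0,0,0],
  ],
  hand=[25,25,25,25,25,25,25],
)

```text
time: 20.9
tool_pos: [0.5608, -0.0312, 0.0682]
tool_rot: [1.865, 2.525, 0.002]
wrist_force: [1.0, 1.2, -1.8]
grip_width: 0.391
```

```bash
python3 -c "
from h import *
p=cr(-15,-42)
to(p[0],p[1],39,107.1);rep()
s=manip.capture('side')
crop(s,'c3.png',200,145,315,245,7)"
```

```text
t=20.90 pos [560.8 -31.2  68.2] az 107.10 tilt z [ 3.2e-03 -5.0e-04 -1.0e+00] F [ 1.   1.2 -1.8] w 0.391
  world diff [ -2.7  -1.2 -29.2] tool offset now [-0.3 -3.  29.2]
  rot rotvec tool (rad) [0.0029 0.0014 0.    ]; offset after turn [-0.3 -2.9 29.2]
t 20.90 cradle xy [-12.1 -41.7] z 68.2  F cradle x 1.3 y 0.8 z -1.8 w 0.391 tool_z [ 3.2e-03 -5.0e-04 -1.0e+00]
```

View pics/c3.png

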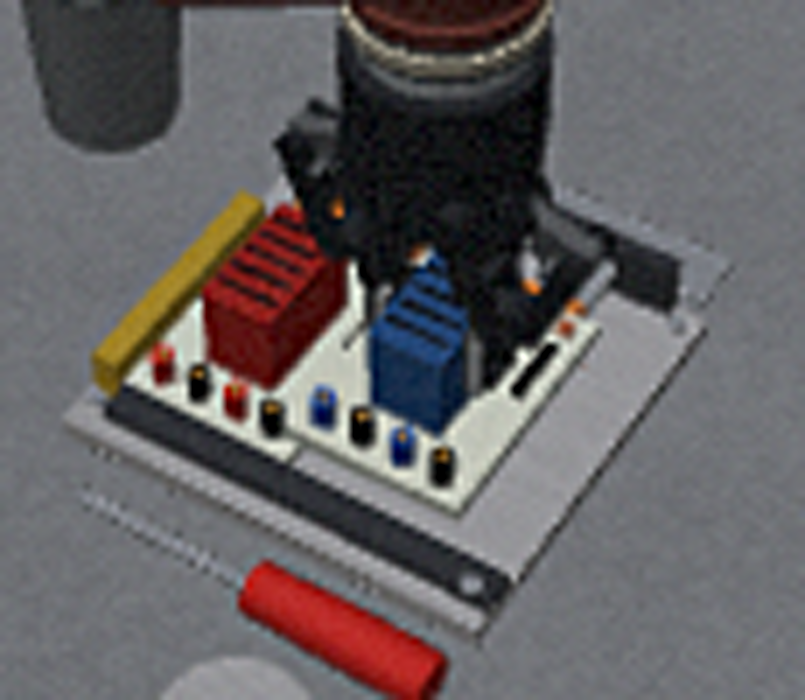

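step_arm(
  angular=[
    [0,0,0],
    [0,0,0],
    [0,0,0],
    [0,0,0],
    [0,0,0],
  ],
  offset=[
    [0,-3,0],
    [0,0,10],
    [0,0,10],
    [0,0,8],
    [0,0,0],
  ],
  hand=[25,25,25,25,25],
)

```text
time: 21.45
tool_pos: [0.5558, -0.0321, 0.0368]
tool_rot: [-1.866, -2.525, 0.002]
wrist_force: [0.1, 0.6, -2.0]
grip_width: 0.39
```

```bash
python3 -c "
from h import *
rep()
s=manip.capture('side')
crop(s,'c4.png',200,145,315,245,7);rep()"
```

```text
t 21.45 cradle xy [-17.1 -41. ] z 36.8  F cradle x 0.3 y 0.5 z -2.0 w 0.390 tool_z [-2.2e-03  4.0e-04 -1.0e+00]
t 21.50 cradle xy [-16.9 -41.1] z 37.3  F cradle x 0.7 y -0.6 z -3.1 w 0.387 tool_z [-1.8e-03  3.0e-04 -1.0e+00]
```

View pics/c4.png

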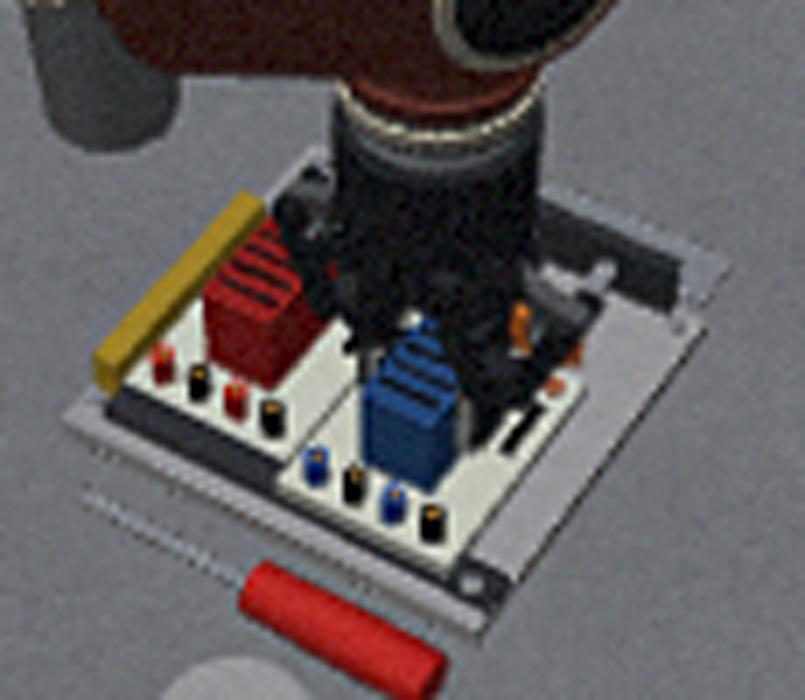

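The board is over the rail, front edge at crop (365,530). I raise it 2 mm and push into the jaw.

step_arm(
  angular=[
    [0,0,0],
    [0,0,0],
    [0,0,0],
    [0,0,0],
    [0,0,0],
    [0,0,0],
  ],
  offset=[
    [0,0,-2],
    [0,5,0],
    [0,5,0],
    [0,5,0],
    [0,0,0],
    [0,0,0],
  ],
  hand=[25,25,25,25,25,25],
)

```text
time: 22.1
tool_pos: [0.5703, -0.0279, 0.0399]
tool_rot: [-1.866, -2.526, 0.002]
wrist_force: [-3.9, -1.8, -0.2]
grip_width: 0.387
```

```bash
python3 -c "
from h import *
rep()"
```

```text
t 22.10 cradle xy [ -2.  -41.3] z 39.9  F cradle x -4.3 y -0.6 z -0.2 w 0.387 tool_z [-2.e-03 -4.e-04 -1.e+00]
```

step_arm(
  angular=[
    [0,0,0],
    [0,0,0],
    [0,0,0],
    [0,0,0],
  ],
  offset=[
    [0,4,0],
    [0,4,0],
    [0,0,0],
    [0,0,0],
  ],
  hand=[25,25,25,25],
)

```text
time: 22.5
tool_pos: [0.5768, -0.0258, 0.0396]
tool_rot: [-1.865, -2.524, 0.005]
wrist_force: [-7.3, -2.7, 1.5]
grip_width: 0.388
```

```bash
python3 -c "
from h import *
rep()
s=manip.capture('side')
crop(s,'c5.png',200,145,315,245,7);rep()"
```

```text
t 22.50 cradle xy [  4.8 -41.2] z 39.6  F cradle x -7.8 y -0.4 z 1.5 w 0.388 tool_z [-4.6e-03 -7.0e-04 -1.0e+00]
t 22.55 cradle xy [  4.8 -41.2] z 39.6  F cradle x -7.8 y -1.1 z 0.4 w 0.393 tool_z [-4.5e-03 -7.0e-04 -1.0e+00]
```

View pics/c5.png

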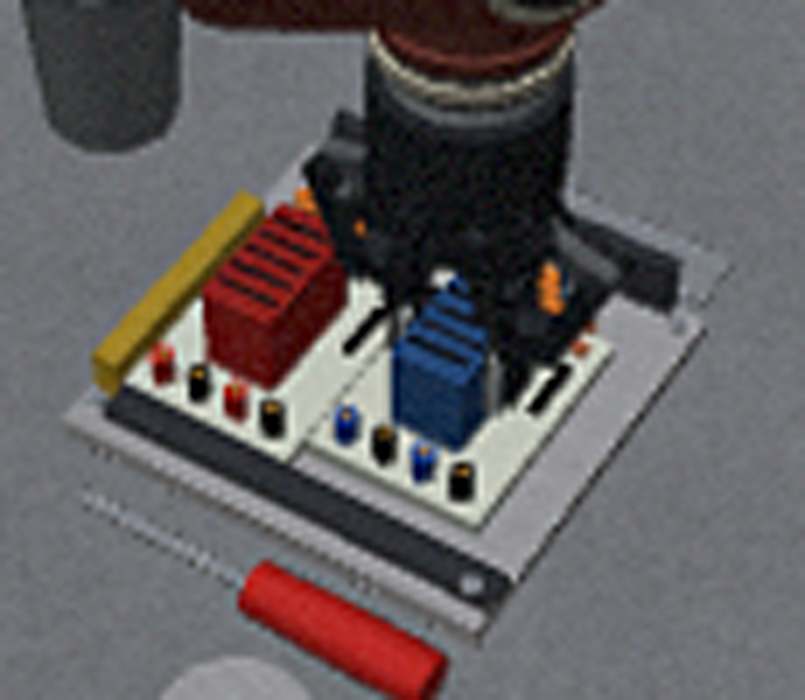

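The front edge, crop (305,455)–(480,525), is inside the rail. Lowering.

step_arm(
  angular=[
    [0,0,0],
    [0,0,0],
    [0,0,0],
    [0,0,0],
    [0,0,0],
  ],
  offset=[
    [0,1,3],
    [0,0,4],
    [0,0,3],
    [0,0,1],
    [0,0,0],
  ],
  hand=[25,25,25,25,25],
)

```text
time: 23.05
tool_pos: [0.5774, -0.0253, 0.0295]
tool_rot: [-1.864, -2.523, 0.006]
wrist_force: [-11.7, -2.7, 7.6]
grip_width: 0.39
```

```bash
python3 -c "
from h import *
rep()
s=manip.capture('side')
crop(s,'c6.png',200,145,315,245,7);rep()"
```

```text
t 23.05 cradle xy [  5.5 -41. ] z 29.5  F cradle x -12.0 y 0.9 z 7.6 w 0.390 tool_z [-6.e-03 -3.e-04 -1.e+00]
t 23.10 cradle xy [  5.4 -41. ] z 29.5  F cradle x -12.4 y 1.8 z 8.4 w 0.395 tool_z [-6.e-03 -3.e-04 -1.e+00]
```

View pics/c6.png

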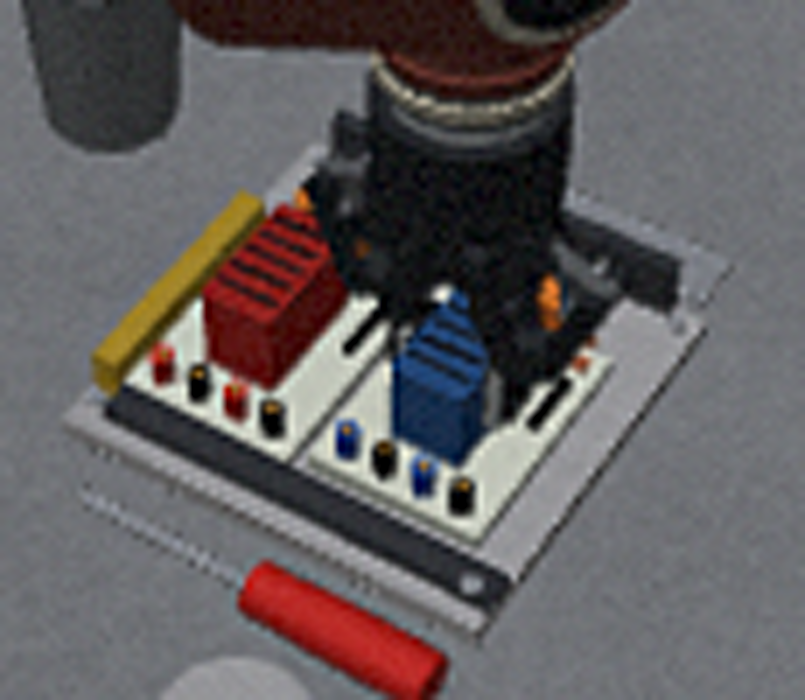

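Flat on the bed (upward force 8 N). I open the fingers, recentre and regrip.

step_arm(
  angular=[
    [0,0,0],
    [0,0,0],
    [0,0,0],
    [0,0,0],
    [0,0,0],
    [0,0,0],
  ],
  offset=[
    [0,0,0],
    [0,0,0],
    [0,0,0],
    [0,-4,0],
    [0,-4,0],
    [0,0,0],
  ],
  hand=[48,48,48,48,48,48],
)

```text
time: 23.7
tool_pos: [0.5714, -0.0275, 0.0291]
tool_rot: [-1.867, -2.526, 0.0]
wrist_force: [-0.3, -0.1, -0.4]
grip_width: 0.56
```

```bash
python3 -c "
from h import *
rep()
s=manip.capture('side')
crop(s,'c7.png',200,145,315,245,7);rep()"
```

```text
t 23.70 cradle xy [ -0.9 -41.2] z 29.1  F cradle x -0.3 y -0.1 z -0.4 w 0.560 tool_z [-3.e-04  1.e-04 -1.e+00]
t 23.75 cradle xy [ -0.7 -41.3] z 29.2  F cradle x 1.1 y 0.2 z -0.1 w 0.560 tool_z [-0.e+00  1.e-04 -1.e+00]
```

View pics/c7.png

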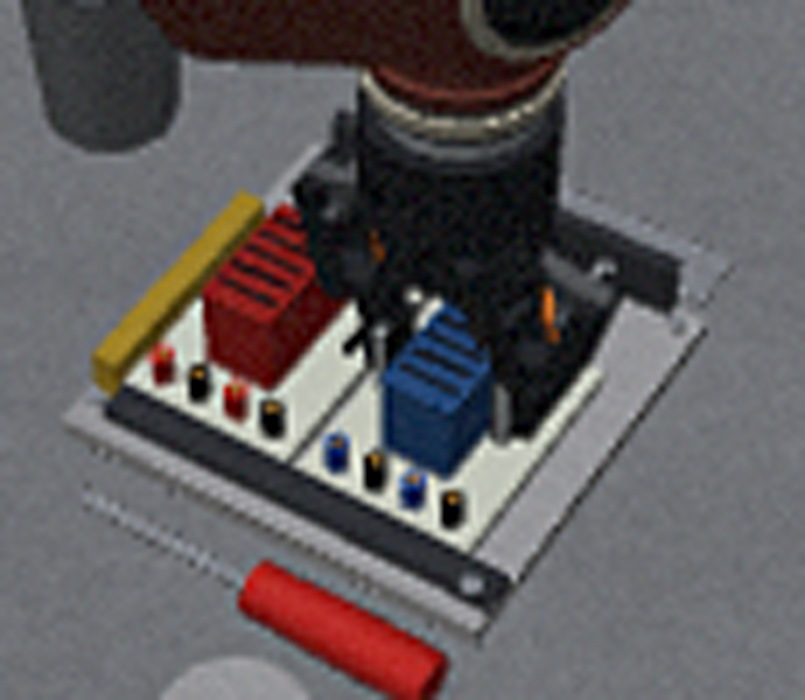

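step_arm(
  angular=[
    [0,0,0],
    [0,0,0],
    [0,0,0],
    [0,0,0],
    [0,0,0],
    [0,0,0],
    [0,0,0],
  ],
  offset=[
    [0,0,0],
    [0,0,0],
    [0,0,0],
    [0,0,0],
    [2,0,0],
    [2,0,0],
    [0,0,0],
  ],
  hand=[25,25,25,25,25,25,25],
)

```text
time: 24.45
tool_pos: [0.5713, -0.0251, 0.0297]
tool_rot: [1.865, 2.524, -0.003]
wrist_force: [-2.2, -4.9, 2.9]
grip_width: 0.393
```

```bash
python3 -c "
from h import *
rep()"
```

```text
t 24.45 cradle xy [ -0.3 -39. ] z 29.7  F cradle x -3.5 y -4.1 z 2.9 w 0.393 tool_z [ 0.0013 -0.0034 -1.    ]
```

step_arm(
  angular=[
    [0,0,0],
    [0,0,0],
    [0,0,0],
  ],
  offset=[
    [2,0,0],
    [1,0,0],
    [0,0,0],
  ],
  hand=[25,25,25],
)

```text
time: 24.75
tool_pos: [0.5704, -0.0225, 0.0297]
tool_rot: [1.865, 2.524, -0.003]
wrist_force: [-0.8, -5.5, 2.0]
grip_width: 0.389
```

```bash
python3 -c "
from h import *
rep()"
```

```text
t 24.75 cradle xy [ -0.4 -36.2] z 29.7  F cradle x -2.3 y -5.0 z 2.0 w 0.389 tool_z [ 0.0014 -0.0037 -1.    ]
```

step_arm(
  angular=[
    [0,0,0],
    [0,0,0],
  ],
  offset=[
    [1.5,0,0],
    [0,0,0],
  ],
  hand=[25,25],
)

```text
time: 24.95
tool_pos: [0.5703, -0.0219, 0.0298]
tool_rot: [1.864, 2.523, -0.005]
wrist_force: [-0.7, -7.9, 0.6]
grip_width: 0.392
```

```bash
python3 -c "
from h import *
rep()"
```

```text
t 24.95 cradle xy [ -0.3 -35.6] z 29.8  F cradle x -2.9 y -7.3 z 0.6 w 0.392 tool_z [ 0.0022 -0.0055 -1.    ]
```

step_arm(
  angular=[
    [0,0,0],
    [0,0,0],
  ],
  offset=[
    [1.5,0,0],
    [0,0,0],
  ],
  hand=[25,25],
)

```text
time: 25.15
tool_pos: [0.5703, -0.0218, 0.03]
tool_rot: [1.862, 2.521, -0.007]
wrist_force: [0.8, -12.3, -0.1]
grip_width: 0.391
```

```bash
python3 -c "
from h import *
rep()"
```

```text
t 25.15 cradle xy [ -0.3 -35.5] z 30.0  F cradle x -2.9 y -11.9 z -0.1 w 0.391 tool_z [ 0.0032 -0.0083 -1.    ]
```

step_arm(
  angular=[
    [0,0,0],
    [0,0,0],
  ],
  offset=[
    [1.5,0,0],
    [0,0,0],
  ],
  hand=[25,25],
)

```text
time: 25.35
tool_pos: [0.5702, -0.0217, 0.0301]
tool_rot: [1.86, 2.519, -0.01]
wrist_force: [2.0, -16.8, -0.6]
grip_width: 0.39
```

```bash
python3 -c "
from h import *
rep()"
```

```text
t 25.35 cradle xy [ -0.3 -35.4] z 30.1  F cradle x -3.1 y -16.7 z -0.6 w 0.390 tool_z [ 0.0043 -0.011  -0.9999]
```

step_arm(
  angular=[
    [0,0,0],
    [0,0,0],
    [0,0,0],
    [0,0,0],
    [0,0,0],
    [0,0,0],
  ],
  offset=[
    [2,0,0],
    [0,0,0],
    [-2,0,0],
    [0,0,0],
    [0,0,0],
    [0,0,0],
  ],
  hand=[25,25,25,48,48,48],
)

```text
time: 25.95
tool_pos: [0.5684, -0.0161, 0.029]
tool_rot: [-1.866, -2.527, -0.0]
wrist_force: [-0.3, 0.5, -0.5]
grip_width: 0.562
```

```bash
python3 -c "
from h import *
rep()"
```

```text
t 25.95 cradle xy [ -0.4 -29.4] z 29.0  F cradle x -0.2 y 0.6 z -0.5 w 0.562 tool_z [-2.e-04  3.e-04 -1.e+00]
```

step_arm(
  angular=[
    [0,0,0],
    [0,0,0],
    [0,0,0],
    [0,0,0],
    [0,0,0],
    [0,0,0],
    [0,0,0],
    [0,0,0],
  ],
  offset=[
    [-6,0,0],
    [0,0,0],
    [0,0,-20],
    [0,0,-40],
    [0,0,-50],
    [0,0,-50],
    [0,0,-20],
    [0,-50,0],
  ],
  hand=[48,48,48,48,48,48,48,48],
)

```text
time: 26.75
tool_pos: [0.5273, -0.037, 0.2146]
tool_rot: [1.859, 2.522, 0.007]
wrist_force: [-1.0, -1.4, 1.3]
grip_width: 0.56
```

step_arm(
  angular=[
    [0,0,0],
    [0,0,0],
    [0,0,0],
    [0,0,0],
  ],
  offset=[
    [-45,0,0],
    [-45,0,0],
    [-45,0,0],
    [0,0,0],
  ],
  hand=[48,48,48,48],
)

```text
time: 27.15
tool_pos: [0.5627, -0.1702, 0.2094]
tool_rot: [1.872, 2.521, -0.002]
wrist_force: [-0.3, 0.3, 0.1]
grip_width: 0.561
```

```bash
python3 -c "
from h import *
rep()
s=manip.capture('side');t=manip.capture('top')
crop(s,'d1.png',200,145,315,245,7);crop(t,'d1t.png',195,135,305,245,5);cv2.imwrite('pics/d_top.png',t['color']);cv2.imwrite('pics/d_side.png',s['color'])"
```

```text
t 27.15 cradle xy [ -51.2 -175.1] z 209.4  F cradle x -0.2 y 0.3 z 0.1 w 0.561 tool_z [ 7.0e-04 -1.7e-03 -1.0e+00]
```

View pics/d1.png

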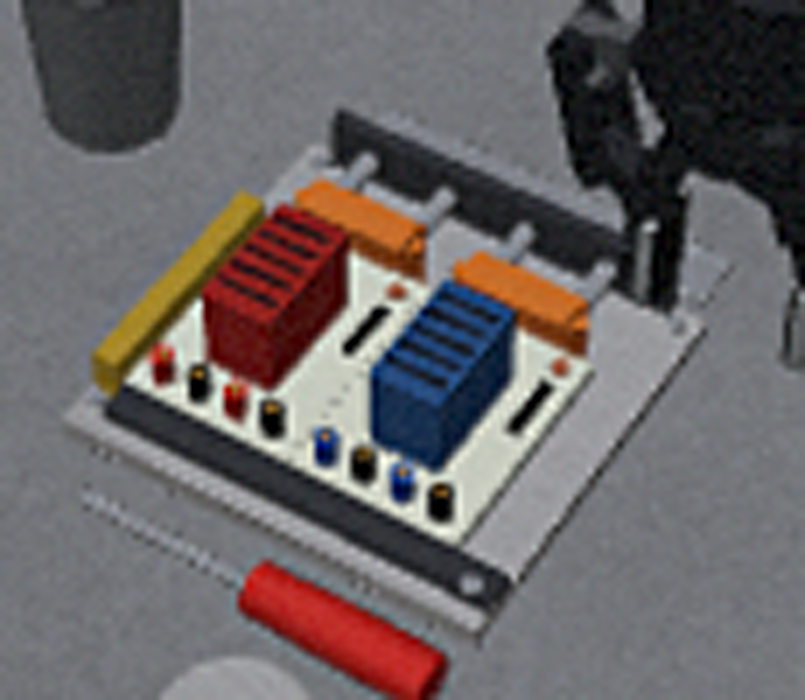

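View pics/d1t.png

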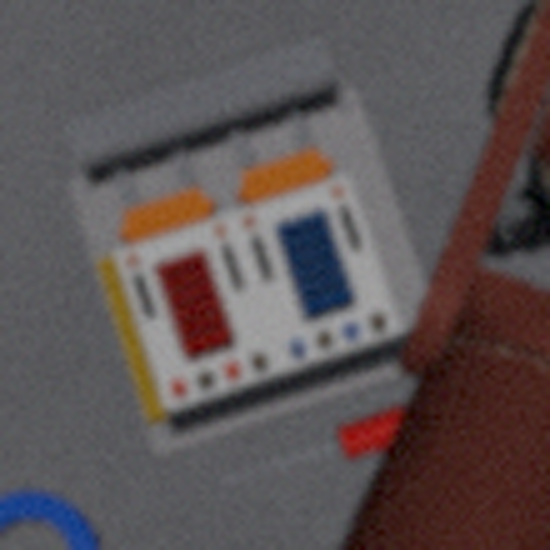

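View pics/d_side.png

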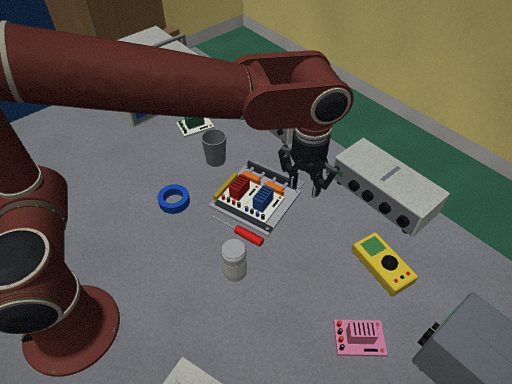

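Both boards sit flat, side by side, with no dark gap at the joint (crop (300,440)–(350,390)). The cup, tape, can, driver, meter, green and pink are where they were. One numeric check before handing in:

Run:
```python
from h import *
s=manip.capture("side")
for n,q,e in(("blue open/rail",(458,541),(-55,-75)),("blue open/jaw",(591,370),(55,-75)),("red stop/rail",(125,386),(-55,85))):
    p=ray(s,(np.array(q)+.5)/7-.5+[200,145],.020)[0]*1000; print(n,incr(p[:2]).round(1),"expected",e)
import pickle
t0,s0=pickle.load(open("c0.pkl","rb"))
d=cv2.absdiff(cv2.GaussianBlur(s["color"],(0,0),1.5),cv2.GaussianBlur(s0["color"],(0,0),1.5)).max(2)
for n,(u,v) in dict(cup=(213,147),tape=(173,198),spray=(234,260),meter=(384,263),pink=(360,338),driver=(248,235),green=(196,124)).items(): print(n,d[v-14:v+15,u-14:u+15].max())
rep(); manip.finish_job()
```

```text
blue open/rail [-52.9 -74.7] expected (-55, -75)
blue open/jaw [ 52.  -75.8] expected (55, -75)
red stop/rail [-57.3  82.8] expected (-55, 85)
cup 19
tape 24
spray 23
meter 29
pink 27
driver 29
green 108
t 27.30 cradle xy [ -50.5 -170.6] z 209.0  F cradle x -0.7 y 0.4 z 0.5 w 0.561 tool_z [-6.e-04  7.e-04 -1.e+00]
the job is handed in; nothing more can be done
```

The job is done and handed in at about 27 s of the 61 s allowed. Both modules are seated flat in the cradle, red first, and the gripper has let go and stands clear.

- **Red:** I pushed it into its jaw, lowered it and let the jaw press it onto the fixed rail, then slid it to the yellow end stop. It stopped moving at cradle y ≈ 44.5 mm (45 wanted) while the push rose to about 16 N, against about 5 N while sliding.
- **Blue:** I loaded it the same way and slid it up to red. It stopped at y ≈ -35.5 mm, 80 mm from red (one board width), with the push rising to about 17 N.
- **Final pictures:** both boards are flat with no visible gap between them and the posts on the rail side. The measured board corners were within about 3 mm of where they should be, which is about as well as I can pick a corner in these pictures.
- **Other things:** the side picture shows no change at the cup, tape, can, meter, driver or pink module. The check did flag a change at the green module. I put that down to the arm partly hiding it in that view, since nothing went near it, but I did not check it from a clear view. I did not check the steel rule separately.

My first grip on red was about 12 mm too high, so I opened the fingers, went lower and gripped again before lifting.

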